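Open a double-door bench cupboard: active leaf, flush bolt, passive leaf

TASK

The blue-lidded tub in the bench cupboard is too wide to come out through one door, so open the cupboard right up: pinch the two side buttons of the right-hand door's catch together and swing that door open, push the flush bolt in the left-hand door's edge right down, then swing the left-hand door open as well. Leave both doors standing wide open, at about a right angle or more, the bolt down, and everything in, on and beside the cupboard where it stands.

Things in the scene. Friction and masses are not known exactly. Their poses are not given: they have to be found in the camera images.
- cupboard: grey bench cupboard, 346 wide (y) x 200 deep (x) x 250 high, fixed; origin under its centre on the bench, x to its back, y to the left seen from the robot, z up. Front plane x = -100; top panel z 238 to 250, 8 proud of the front. Two white inset leaves, each 150 wide, 18 thick, z 22 to 226, faces in the front plane; shelf inside, top z 140, its edge 23 behind the leaves
- header_mid (a point): middle of the header's lower front edge, above the meeting gap (z 228, in the front plane); cupboard's axes. The header roofs the 18 wide gap between the leaves, so the bolt's thumb piece under it is reached only from in front, with a leaning tool. A cover strip on the right leaf, 46 wide, standing 5.5 proud, hides the gap and laps 13 over the left leaf
- strike (a point): centre of the steel strike for the catch on the shelf's edge, 42 wide (y), 18 high, from 2 to 23 behind the right leaf; cupboard's axes. Keep fingers off it when reaching behind the leaf
- active_door (a joint): right-hand (active) leaf, rad: 0 shut, grows as it swings out towards the robot, stop at 1.95; stays where it is left (hinge friction about 0.08 N m). The catch holds it shut until both side buttons are pressed home
- passive_door (a joint): left-hand (passive) leaf, rad: 0 shut, grows as it swings out towards the robot, stop at 1.95; stays where it is left (about 0.08 N m). It cannot move while the right leaf is shut over it or the bolt is up in the header
- bolt (a joint): flush bolt in the left leaf's meeting edge, m: 0 fully up, its rod 12 mm into the header; starts at 0 to 0.004; grows as the thumb piece is pushed down; 0.018 down on its stop. The leaf is free from 0.013 on. Rubs with about 5 N and stays where it is left
- catch_grip (a point): centre between the opposed orange side buttons of the right leaf's black catch, 34 in front of the leaf, 106 from its hinge. Housing 26 wide, 36 high, 48 out. Buttons 24 x 24, the pair 42 over all, 30 when both are pressed 6 home (4.5 N each, they spring back); hold both in until the leaf has swung 0.15 rad. Axes: x through the leaf to its back, y from hinge to free edge, z up
- active_hinge (a point): point on the right leaf's vertical hinge axis, in the leaf's front face, at the height of the grips (z 135 in the cupboard frame); axes as catch_grip
- active_edge (a point): top of the right leaf's free edge, middle of its thickness, 152 from the hinge axis; the cover strip runs 31 beyond it along y, in front of the leaf's front face; axes as catch_grip
- thumb_piece (a point): centre of the top of the bolt's ribbed brass thumb piece, 14 x 14, 12 high, standing out to the right of the left leaf's meeting edge, 2 behind the leaf's front; moves with the bolt, 60 below the header when fully up. Hidden behind the cover strip until the right leaf is open. Axes: x through the leaf to its back, y from free edge to hinge, z up
- passive_grip (a point): centre of the left leaf's plain black grip, a block 26 wide (y) x 36 high standing 48 out from the leaf, no buttons; this point is 34 in front of the leaf, 106 from its hinge axis. Axes as thumb_piece
- passive_hinge (a point): point on the left leaf's vertical hinge axis, in the leaf's front face, at the height of the grips (z 135 in the cupboard frame); axes as thumb_piece
- passive_edge (a point): top of the left leaf's free (meeting) edge, middle of its thickness, 152 from the hinge axis; axes as thumb_piece
- lidded_tub: oval clear tub with a blue lid, 186 x 152 x 96, standing on the cupboard's floor; origin under its centre
- shelf_jar: glass jar of pink pigment with a grey cap, 56 across, 54 high, on the cupboard's shelf; origin under its centre
- teal_lid_box: small clear box with a teal lid, 61 x 58 x 49 high, standing on top of the cupboard; origin under its centre
- pumice: dark grey pumice block, 31 x 68 x 24 high, lying on top of the cupboard; origin under its centre
- spool_brown: wooden spool of brown thread, 33 across, 40 high, on the cupboard's shelf; origin under its centre
- spool_white: wooden spool of white thread, 33 across, 40 high, on the cupboard's shelf; origin under its centre
- paste_jar: glass jar of white paste, 62 across, 62 high, on the bench to the left of the cupboard; origin under its centre

How it is judged:
By the outcome, as a careful person would: the job done as asked, in the order asked, and still so for the second after the job is handed in, with the robot touching nothing.
It also fails if it takes over 72 s, if anything falls off the work surface, if the arm or the gripper's body presses on something with over 40 N, if the wrist force passes 120 N, or if a joint passes its speed limit or range.

ROBOT

A 7-joint arm with a two-finger parallel gripper is mounted at the origin on a cart in front of the work surface, level with it; the furniture and walls round the work are solid. World frame = base frame: x ahead of the robot, y to its left, z up, the work surface at z = 0. Lengths are in mm, angles in rad, forces in N, time in s.
With the tool pointing down it reaches from about 350 to 900 mm from the base axis. Payload 7.2 kg.
Tool frame: the origin (TCP) lies at the very end of the fingers, on their centre line; the grasp point (between the pads) lies 19 mm behind it (pinch_z is the distance from the TCP to the grasp point, in mm); z points along the fingers, y is the line along which they close (so a half turn about z gives the same grasp; the last joint's range is limited). The gripper opens to 85 mm and grips with 20 to 120 N. Pads are 22 mm wide; open, the fingers measure 114 mm over their backs; the gripper's body (76 mm by 85 mm) begins 54 mm behind the grasp point. The pads swing forward as they close: fully open they stand 13 mm farther back than shut.
Start: joints at [1.039, 0.411, -0.013, 1.596, 0.006, 1.134, -0.082], TCP at [279.583, -558.983, 231.297] pointing down, gripper open.
Joint ranges: [-2.95, 2.95], [-0.29, 1.99], [-1.47, 1.44], [0.14, 2.54], [-1.03, 4.17], [0.13, 1.85], [-2.86, 2.86]. Speed limits (rad/s): [2.39, 2.39, 3.01, 3.01, 3.14, 3.14, 3.14].

INTERFACE

Orientations are given as [roll, pitch, yaw] about the fixed x, y, z axes, in that order (R = Rz(yaw) Ry(pitch) Rx(roll)).
In Python, from workcell import read_state, camera, hand_in, pinch_z gives the robot as it stands.
- The arm moves only by the tool step_arm, never from a script. Its argument "rows" is a list of rows, each a list of 7 numbers: the shift along the tool's x, y, z in mm, then the turn, a rotation vector about the tool's x, y, z in rad, then the finger opening in mm, from 0 to 85.4. In form: [[tx, ty, tz, ax, ay, az, grip], ...]. A call has exactly 5 rows; each row is the pose to reach, as a shift and turn from the pose commanded when the call began, along the tool's axes at that moment; what a row does not reach only later rows make up. A row lasts 1/10 s, in which the tool goes at most 50 mm and 8.59 degrees, less where a joint would pass 70% of its speed; a pose out of reach is approached as far as the arm can. A call with a gripper value outside its range is refused whole. The fingers move at their own pace and stop on an object; the grip force is fixed at half the most. Time passes only in rows, so rows that repeat a pose let the fingers close, or fill a call up. It gives the time, the measured TCP pose, the force, the opening and the grip force at its end, in the units of the state.
- read_state(): the state, without advancing time (a new reading comes with each control period).
- camera(name): name is "scene" or "top" or "wrist"; returns a dict with "image" (480x640x3 uint8, red, green, blue), "intrinsics" (3x3 intrinsics, pixels), "k1" (the pictures are not rectified: a ray, as slopes to the right and down, at radius r is drawn at 1 + k1 r^2 times it, then the intrinsics apply), "rvec" (rotation vector, rad) and "tvec" (3), from world to camera coordinates, as OpenCV has them. Camera axes: x right, y down, z forward; pixel columns grow to the right and rows downward; lengths in mm; the calibration is good to about 2 mm. A picture is of the moment at which its call begins. There is no depth.
- hand_in(): hands the job in; it is judged then, once.
The state is a dict: "t": time; "qpos": joint angles; "joint_vel": joint speeds; "joint_torque": joint torques, N m; "ee_pos": TCP position; "orientation": TCP orientation; "force": force on the tool from outside, world axes, zero at the start; "ft_torque": the same for the moment, N m; "opening": finger opening in mm; "finger_force": force on a finger pad.
Only numpy, scipy, OpenCV 4.12 (cv2) and the standard library are available. Lean on these libraries where they do the work, as an engineer would, in place of code of your own. Each camera call takes 0.05 s, during which the arm holds its last target. There are 200 camera calls.

## Working session

There is one attempt and no reset: what is moved stays moved. The work goes in short steps, Python scripts to look and compute and a tool call to move; the robot and the scene stay as the last step left them, time stands still between calls to the robot, and variables do not carry over. Pictures are saved under pics/ and viewed, at most 10 in all, crops included, and the job is handed in when it is done.

Besides the shell and the picture viewer there is one more tool, called after ">>>" in YAML: its name, and indented under it one key for each argument. step_arm: Moves the arm, as the interface text tells. Its arguments: {"type":"object","properties":{"rows":{"type":"array"}},"required":["rows"]}

```bash
ls; mkdir -p pics; python3 - <<'E'
from workcell import *
import cv2
print(read_state(), pinch_z)
for n in("scene","top"):
    c=camera(n); cv2.imwrite(f"pics/{n}0.png",c["image"][:,:,::-1]); print(n,c["intrinsics"],c["k1"],c["rvec"],c["tvec"])
E
```

```text
pics
{'t': 0.0, 'qpos': array([ 1.03882963,  0.41187531, -0.01271813,  1.59707455,  0.00561348,
        1.13429372, -0.08222687]), 'joint_vel': array([-3.74081626e-05,  6.58893195e-04, -1.57433819e-03, -1.60407346e-03,
       -1.12320596e-03,  6.34600361e-04,  2.24368056e-03]), 'joint_torque': array([-5.10746679e-05, -6.00617981e+01,  6.82047028e-01, -2.99398434e+01,
        1.37588845e-02,  1.06408811e-02, -9.11010147e-06]), 'ee_pos': array([ 279.30867341, -558.5480061 ,  230.45587781]), 'orientation': array([-3.13998227e+00,  1.24661310e-04,  4.63776028e-01]), 'force': array([-0.63421842, -0.47413217, -0.25513563]), 'ft_torque': array([ 0.01653944, -0.00413082,  0.032707  ]), 'finger_force': 0.0, 'opening': 85.15934295181793} 18.700000000000003
scene [[593.66416342   0.         323.48044611]
 [  0.         593.66416342 237.39718509]
 [  0.           0.           1.        ]] -0.13267799626088847 [ 2.55109658 -0.71197135  0.19083243] [-539.14648041  402.28527735 1098.7936367 ]
top [[534.39069287   0.         318.85848622]
 [  0.         534.39069287 239.73047073]
 [  0.           0.           1.        ]] -0.13534731085415969 [ 1.95777871 -2.03094764  0.43010914] [  66.70633441  673.57814043 1181.2121548 ]
```

View pics/scene0.png

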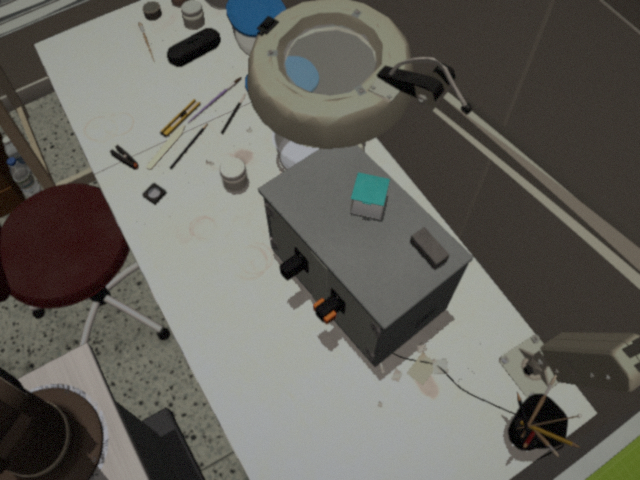

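View pics/top0.png

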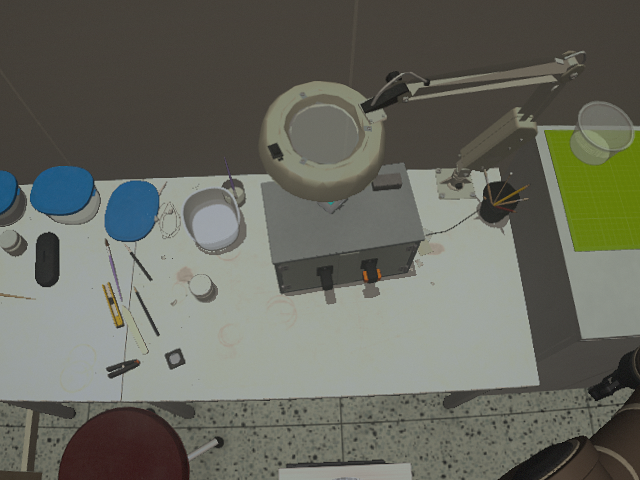

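The scene picture shows the cupboard with top corners near (261,190), (378,322), (470,257), the black grip at (293,265) and the orange catch at (328,307). In the top picture the front runs from about (278,292) to (413,270). I'll enlarge both for a pose fit.

```bash
python3 - <<'E'
import cv2,numpy as np
a=cv2.imread("pics/scene0.png")[140:370,250:480]; b=cv2.imread("pics/top0.png")[155:305,250:435]
cv2.imwrite("pics/crop0.png",np.hstack([cv2.resize(np.clip(a*1.6,0,255).astype('u1'),(400,400),interpolation=2), cv2.resize(np.clip(b*1.6,0,255).astype('u1'),(400,324),interpolation=2)[:324] if 0 else cv2.copyMakeBorder(cv2.resize(np.clip(b*1.6,0,255).astype('u1'),(400,324),interpolation=2),0,76,0,0,0)]))
E
```

```text
(no output)
```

View pics/crop0.png

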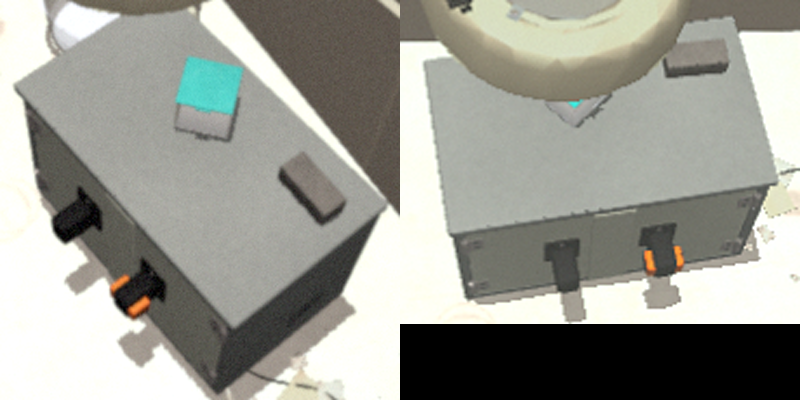

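```bash
cat > h.py <<'E'
import numpy as np,cv2
from workcell import *
from scipy.optimize import least_squares
from scipy.spatial.transform import Rotation as R
cams={}
def cal(n):
    if n not in cams: cams[n]=camera(n)
    return cams[n]
def proj(c,P):
    p,_=cv2.projectPoints(np.array(P,float).reshape(-1,1,3),c["rvec"],c["tvec"],c["intrinsics"],np.array([c["k1"],0,0,0,0.]))
    return p[:,0]
def C2W(p,pose):
    x,y,a=pose; P=np.array(p,float).reshape(-1,3); c,s=np.cos(a),np.sin(a)
    return np.c_[x+c*P[:,0]-s*P[:,1], y+s*P[:,0]+c*P[:,1], P[:,2]]
E
python3 - <<'E'
from h import *
obs={"scene":[((-108,173,250),(259.8,191.75)),((-108,-173,250),(382.3,329.8)),((100,-173,250),(471.4,257.3)),((-100,-173,0),(374.8,364.8)),((-134,-55,135),(325.9,307.9))],
"top":[((-108,173,250),(273.1,263.2)),((-108,-173,250),(424.4,239.6)),((100,173,250),(261.6,183.7)),((100,-173,250),(404.9,163.3)),((-100,173,0),(282.4,292.8)),((-100,-173,0),(415.1,273.9)),((-134,-55,135),(372.1,275.3))]}
cs={n:cal(n) for n in obs}
f=lambda v:np.concatenate([(proj(cs[n],C2W([o[0] for o in obs[n]],v))-[o[1] for o in obs[n]]).ravel() for n in obs])
best=min((least_squares(f,[x,y,a],loss='soft_l1',x_scale=[100,100,1]) for x in(300,600) for y in(-300,0,300) for a in(-1.5,0,1.5)),key=lambda r:r.cost)
print(best.x,best.cost); print(f(best.x).reshape(-1,2).round(1))
s=read_state();M=R.from_euler('xyz',s['orientation']).as_matrix();print(M)
for p in[(-134,-55,135),(-100,-161,135),(-100,161,135),(-134,55,135),(-100,0,228)]:print(p,C2W(p,best.x).round(1))
E
```

```text
[ 7.05681985e+02 -1.22469495e+01  1.31722704e-01] 23.900313549857984
[[-2.2 -2.2]
 [ 0.4 -0.7]
 [ 0.8  0.2]
 [-0.9  5.3]
 [-1.8  4.2]
 [ 1.  -0.5]
 [ 0.9 -0.8]
 [ 0.8 -1.4]
 [-0.9 -1.6]
 [-1.5  1.6]
 [-7.4 -0.1]
 [ 0.2 -0.1]]
[[ 8.94363075e-01  4.47341519e-01 -5.04833819e-04]
 [ 4.47341799e-01 -8.94362652e-01  8.72726486e-04]
 [-6.10977214e-05 -1.00636761e-03 -9.99999492e-01]]
(-134, -55, 135) [[580.1 -84.4 135. ]]
(-100, -161, 135) [[ 627.7 -185.   135. ]]
(-100, 161, 135) [[585.4 134.2 135. ]]
(-134, 55, 135) [[565.6  24.7 135. ]]
(-100, 0, 228) [[606.5 -25.4 228. ]]
```

```bash
cat >> h.py <<'E'
POSE=[705.7,-12.2,0.1317]
def ori(yaw,pitch):  # yaw of horizontal heading in world, pitch below horizontal
    d=np.array([np.cos(yaw),np.sin(yaw),0]); u=np.array([0,0,1.])
    z=np.cos(pitch)*d-np.sin(pitch)*u; x=np.sin(pitch)*d+np.cos(pitch)*u
    return np.c_[x,np.cross(z,x),z]
def rows(targets):
    """targets: list of (pos,R) -> shift/turn in current tool frame"""
    s=read_state(); p0=s['ee_pos']; M=R.from_euler('xyz',s['orientation']).as_matrix()
    for p,T in targets:
        print(np.r_[(M.T@(np.array(p)-p0)).round(0)+0,R.from_matrix(M.T@T).as_rotvec().round(2)+0].tolist())
def snap(n,name,gain=1.5):
    c=camera(n); cv2.imwrite(f"pics/{name}.png",np.clip(c["image"][:,:,::-1]*gain,0,255).astype('u1')); return c
E
python3 - <<'E'
from h import *
rows([((360,-350,230),ori(.1317,1.1)),((430,-104,190),ori(.1317,.55))])
E
```

```text
[165.0, -151.0, 1.0, -0.08, 0.47, 0.33]
[338.0, -339.0, 41.0, -0.17, 1.01, 0.3]
```

>>> step_arm:
  rows:
    - [34, -34, 4, -0.02, 0.1, 0.03, 85]
    - [68, -68, 8, -0.03, 0.2, 0.06, 85]
    - [101, -102, 12, -0.05, 0.3, 0.09, 85]
    - [135, -136, 16, -0.07, 0.4, 0.12, 85]
    - [169, -170, 20, -0.08, 0.5, 0.15, 85]

```text
t: 0.7
ee_pos: [354.8, -329.9, 211.5]
orientation: [3.095, -0.507, 0.321]
force: [1.7, 1.2, 0.0]
opening: 84.8
finger_force: 0.0
```

```bash
python3 - <<'E'
from h import *
rows([((430,-104,190),ori(.1317,.55))])
E
```

```text
[114.0, -195.0, 79.0, -0.09, 0.51, 0.15]
```

>>> step_arm:
  rows:
    - [23, -39, 16, -0.02, 0.1, 0.03, 85]
    - [46, -78, 32, -0.04, 0.2, 0.06, 85]
    - [69, -117, 48, -0.06, 0.3, 0.09, 85]
    - [91, -156, 64, -0.08, 0.41, 0.12, 85]
    - [114, -195, 79, -0.09, 0.51, 0.15, 85]

```text
t: 1.2
ee_pos: [386.6, -223.5, 163.4]
orientation: [-3.127, -0.717, 0.215]
force: [0.3, -0.9, -4.0]
opening: 85.0
finger_force: 0.0
```

```bash
python3 - <<'E'
from h import *
s=read_state();print(s['ee_pos'],s['orientation'],s['qpos'])
c=snap("wrist","w1"); print(c["rvec"],c["tvec"])
for n,p in dict(catch=(-134,-55,135),grip=(-134,55,135),ctL=(-108,173,250),ctR=(-108,-173,250),hm=(-100,0,228)).items(): print(n,proj(c,C2W(p,POSE)).round(0))
E
```

```text
[ 386.57901371 -223.51191395  163.41352186] [-3.12738236 -0.71711759  0.21492015] [ 1.85935233  0.31458157 -1.07461354  2.38460371 -0.98517419  0.42188247
  0.38384069]
[ 2.18516904 -1.74832275  0.34545709] [-300.81393798  398.04561598  184.33624801]
catch [[185.   5.]]
grip [[24. -6.]]
ctL [[-415. -329.]]
ctR [[ 387. -286.]]
hm [[  26. -231.]]
```

View pics/w1.png

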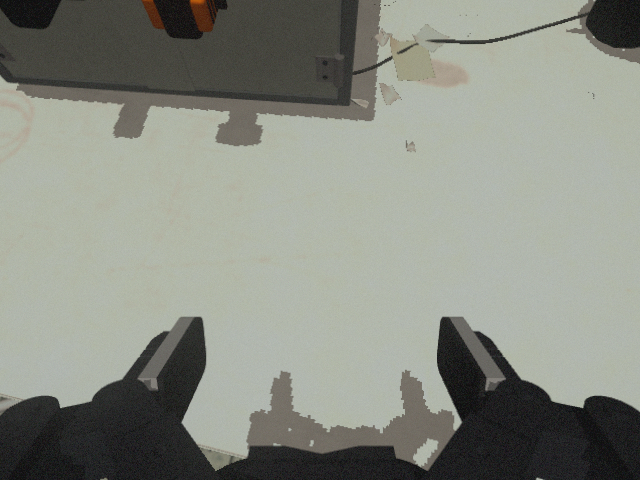

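The wrist view shows the orange catch at (180,5), as predicted (185,5), so the pose fit is good to a few mm. The arm is folded too tightly, so I'll approach with a steeper lean and farther forward.

```bash
python3 - <<'E'
from h import *
rows([((450,-160,170),ori(.1317,.75)),((510,-94,165),ori(.1317,.7))])
E
```

```text
[60.0, -42.0, 44.0, -0.08, 0.1, 0.06]
[112.0, -92.0, 97.0, -0.08, 0.15, 0.06]
```

>>> step_arm:
  rows:
    - [25, -20, 20, -0.02, 0.03, 0.02, 85]
    - [50, -40, 42, -0.04, 0.06, 0.03, 85]
    - [75, -62, 65, -0.06, 0.1, 0.05, 85]
    - [100, -82, 86, -0.08, 0.13, 0.06, 85]
    - [112, -92, 97, -0.08, 0.15, 0.06, 85]

```text
t: 1.75
ee_pos: [497.1, -136.4, 221.5]
orientation: [-3.096, -0.804, 0.127]
force: [0.8, -0.9, 0.0]
opening: 85.0
finger_force: 0.0
```

```bash
python3 - <<'E'
from h import *
s=read_state();print(s['ee_pos'],s['orientation'],s['qpos'])
rows([((510,-94,150),ori(.1317,.7))])
c=snap("wrist","w2")
for n,p in dict(catch=(-134,-55,135),grip=(-134,55,135),ctL=(-108,173,250),ctR=(-108,-173,250),fr=(-100,-173,0),hm=(-100,0,228)).items(): print(n,proj(c,C2W(p,POSE)).round(0))
E
```

```text
[ 497.05905361 -136.44387153  221.51425118] [-3.09628948 -0.8043467   0.12747145] [ 1.80253451  0.35009013 -1.46347302  2.36288585 -1.03202271  0.12856319
  0.03543413]
[-39.0, -38.0, 65.0, -0.04, 0.07, 0.0]
catch [[271. 232.]]
grip [[115. 231.]]
ctL [[-234.   62.]]
ctR [[497.  60.]]
fr [[409. 270.]]
hm [[149.  89.]]
```

View pics/w2.png

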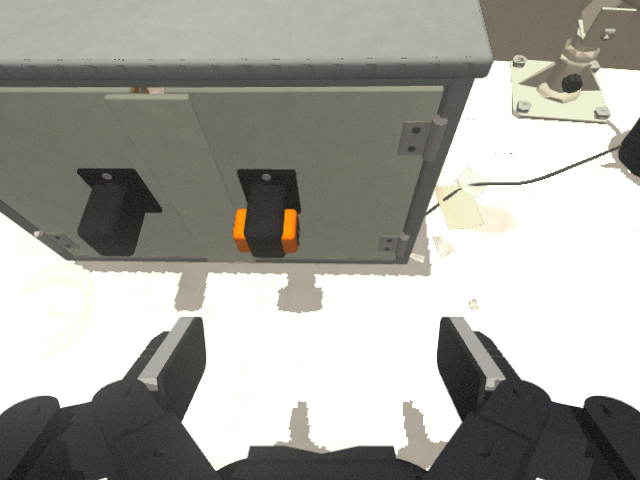

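The wrist view shows the catch centred at (266,231) between its buttons and the cupboard's top right corner near (488,75), so the fit needs shifting about 3 mm to the left. Joints 3, 5 and 6 are at their limits, though, so I'll fit the arm's kinematics to pick a better posture.

```bash
cat > kin.py <<'E'
from h import *
import itertools
D=[([1.03882963,0.41187531,-0.01271813,1.59707455,0.00561348,1.13429372,-0.08222687],[279.31,-558.55,230.46],[-3.13998,0.000125,0.46378]),
([1.85935233,.31458157,-1.07461354,2.38460371,-.98517419,.42188247,.38384069],[386.58,-223.51,163.41],[-3.12738,-.71712,.21492]),
([1.80253451,.35009013,-1.46347302,2.36288585,-1.03202271,.12856319,.03543413],[497.06,-136.44,221.51],[-3.09629,-.80435,.12747])]
def chain(q,v,sg):
    b,t,d1,d3,d5,d7,a3,a5,a6=v
    M=R.from_euler('z',b).as_matrix(); p=np.zeros(3); pts=[]
    for i in range(7):
        M=M@R.from_euler('zyzyzyz'[i],sg[i]*q[i]).as_matrix()
        if i==0: p=p+M@[0,0,d1]
        if i==2: p=p+M@[a3,0,d3]; 
        if i==3: p=p+M@[a5,0,0]
        if i==4: p=p+M@[0,0,d5]
        if i==5: p=p+M@[a6,0,0]
        if i==6: p=p+M@[0,0,d7]
        pts.append(p)
    return p,M@R.from_euler('z',t).as_matrix(),pts
def fit():
    best=None
    for s in itertools.product((1,-1),repeat=4):
        sg=(s[0],1,s[1],1,s[2],1,s[3])
        def f(v):
            r=[]
            for q,p,o in D:
                P,M,_=chain(q,v,sg); r+=list((P-p)/10)+list((M-R.from_euler('xyz',o).as_matrix()).ravel()*20)
            return r+list(np.array(v[6:])/2000)
        for b in(-2.1,1):
          for t in (0,3.1):
            x=least_squares(f,[b,t,340,400,400,250,0,0,0],x_scale=[1,1]+[100]*7)
            if best is None or x.cost<best[0]: best=(x.cost,x.x,sg)
    return best
if __name__=="__main__":
    c,v,sg=fit(); print(c,v.round(3).tolist(),sg)
    for q,p,o in D:
        P,M,_=chain(q,v,sg); print((P-p).round(1),np.abs(M-R.from_euler('xyz',o).as_matrix()).max().round(4))
E
python3 kin.py
```

```text
2.082447636582522 [-0.065, 1.518, 352.857, 477.553, 481.481, 305.223, 9.277, 51.648, -11.201] (-1, 1, -1, 1, -1, 1, -1)
[7.3 3.8 0. ] 0.0108
[ 1.8 -0.3 -0.4] 0.042
[-1.6  0.1  0.4] 0.0465
```

```bash
python3 - <<'E'
from h import *
rows([((480,-120,280),ori(.1317,1.2))])
E
```

```text
[30.0, -20.0, -51.0, -0.04, -0.44, 0.01]
```

>>> step_arm:
  rows:
    - [6, -4, -10, -0.01, -0.1, 0, 85]
    - [12, -8, -20, -0.02, -0.2, 0, 85]
    - [18, -12, -30, -0.03, -0.3, 0.01, 85]
    - [24, -16, -40, -0.04, -0.4, 0.01, 85]
    - [30, -20, -51, -0.04, -0.44, 0.01, 85]

```text
t: 2.3
ee_pos: [477.8, -120.3, 274.1]
orientation: [-3.131, -0.383, 0.132]
force: [0.7, 1.3, -0.9]
opening: 85.2
finger_force: 0.0
```

```bash
cat >> h.py <<'E'
def rec():
    import json
    s=read_state(); open("log.txt","a").write(json.dumps([s['qpos'].tolist(),s['ee_pos'].tolist(),s['orientation'].tolist()])+"\n")
    print("q",s['qpos'].round(3).tolist(),"p",s['ee_pos'].round(1),"o",s['orientation'].round(3))
E
python3 - <<'E'
from h import *
rec(); rows([((430,-250,330),ori(0,1.5))])
E
```

```text
q [1.382, 0.015, -1.094, 2.067, -0.227, 0.733, -1.003] p [ 477.8 -120.3  274.1] o [-3.131 -0.383  0.132]
[-39.0, 121.0, -77.0, -0.04, -0.31, 0.13]
```

```bash
cat > kin2.py <<'E'
from kin import *
import json
for l in open("log.txt"): D.append(tuple(json.loads(l)))
ax='zyzyzyz'
def fk(q,v,sg):
    # v: base xyz(3), per-link xyz offsets (7x3), tool yaw, q offsets(7)
    M=R.from_rotvec(v[31:34]).as_matrix(); p=v[0:3]; pts=[]
    for i in range(7):
        M=M@R.from_euler(ax[i],sg[i]*q[i]+v[24+i]).as_matrix(); pts.append(p); p=p+M@v[3+3*i:6+3*i]
    pts.append(p)
    return p,M,pts
def fit2():
    best=None
    for s in itertools.product((1,-1),repeat=4):
        sg=(s[0],1,s[1],1,s[2],1,s[3])
        for b in(0,-2.15,1.57,3.1):
            x0=np.zeros(34); x0[2]=350; x0[3+8]=480; x0[3+14]=480; x0[3+20]=305; x0[24]=b
            def f(v):
                r=[]
                for q,p,o in D:
                    P,M,_=fk(q,v,sg); r+=list((P-p)/1)+list((M-R.from_euler('xyz',o).as_matrix()).ravel()*300)
                reg=np.r_[v[:2]/30,(v[3:24]-x0[3:24])/50,v[25:30]/.05,v[31:34]/.05]
                return np.r_[r,.3*reg]
            for t in(0,1.57,3.14,-1.57):
                y=x0.copy(); y[30]=t
                x=least_squares(f,y,x_scale=np.r_[[50]*24,[1]*10],max_nfev=40)
                if best is None or x.cost<best[0]: best=(x.cost,x.x,sg)
    return best
if __name__=="__main__":
    c,v,sg=fit2(); np.save("kin.npy",np.r_[v,sg])
    print(c,sg,v.round(2).tolist())
    for q,p,o in D:
        P,M,_=fk(q,v,sg); print((P-p).round(1),np.abs(M-R.from_euler('xyz',o).as_matrix()).max().round(4))
E
time python3 kin2.py
```

```text
0.054170035323000305 (-1, 1, -1, 1, -1, 1, -1) [2.41, -2.58, 296.26, -9.36, -15.27, -0.0, -0.95, -15.27, 22.07, -0.33, -12.03, 502.07, 11.25, -12.03, -10.73, -1.17, 3.41, 469.27, -2.83, 3.41, 18.91, -0.98, 7.0, 323.91, -0.0, 0.0, 0.0, 0.0, -0.0, -0.0, 1.57, -0.0, -0.0, 0.0]
[-0.  0.  0.] 0.0
[ 0. -0. -0.] 0.0
[-0.  0.  0.] 0.0
[ 0. -0. -0.] 0.0
real	8m9.929s
user	8m4.584s
sys	0m0.118s
```

```bash
cat > ik.py <<'E'
from h import *
V=np.load("kin.npy"); SG=V[34:]; V=V[:34]
LO=np.array([-2.95,-.29,-1.47,.14,-1.03,.13,-2.86])+.03; HI=np.array([2.95,1.99,1.44,2.54,4.17,1.85,2.86])-.03
def fk(q):
    M=np.eye(3); p=V[0:3]; pts=[]
    for i in range(7):
        M=M@R.from_euler('zyzyzyz'[i],SG[i]*q[i]+V[24+i]).as_matrix(); pts.append(p); p=p+M@V[3+3*i:6+3*i]
    return p,M,pts
def ik(p,T,q0,w=.02):
    f=lambda q:np.r_[(fk(q)[0]-p)/50,R.from_matrix(fk(q)[1].T@T).as_rotvec()*3,w*(q-q0)]
    r=least_squares(f,np.clip(q0,LO,HI),bounds=(LO,HI),max_nfev=60); e=f(r.x)[:6]
    return r.x,np.abs(e[:3]).max()*50,np.abs(e[3:]).max()/3
POSE=[705.7,-9.2,0.1317]
E
timeout 200 python3 - <<'E'
from ik import *
rng=np.random.default_rng(0)
W=lambda p:C2W(p,POSE)[0]
t=[("catch1.15",W((-134+8,-55,135-17)),ori(.13,1.15)),("catch.7",W((-134+14,-55,135-12)),ori(.13,.7)),("bolt.75",W((-94,-12,165)),ori(.13,.75)),("bolt.75flip",W((-94,-12,165)),ori(.13,.75)@np.diag([-1,-1,1])),("bolt.75 side",W((-94,-12,165)),ori(.13,.75)@R.from_euler('z',1.57).as_matrix())]
for n,p,T in t:
    S=[]
    for k in range(14):
        q,e,a=ik(p,T,rng.uniform(LO,HI),.001)
        if e<1 and a<.01: S.append(q.round(2))
    print(n,len(S)); [print("  ",x.tolist()) for x in S[:6]]
E
```

```text
catch1.15 9
   [1.13, 0.89, -1.44, 2.04, 1.29, 0.86, -2.35]
   [0.21, 0.35, -0.14, 2.1, -0.14, 0.28, -1.22]
   [-0.1, 0.35, 0.22, 2.13, -0.56, 0.31, -0.85]
   [-0.28, 0.36, 0.42, 2.14, -0.77, 0.34, -0.66]
   [0.64, 0.42, -0.64, 2.07, 0.48, 0.35, -1.77]
   [0.72, 0.45, -0.75, 2.06, 0.61, 0.38, -1.87]
catch.7 7
   [-0.21, 0.43, 0.38, 2.41, 3.68, 0.63, 1.17]
   [0.24, 0.4, -0.13, 2.38, 3.47, 0.51, 1.48]
   [-0.19, 0.42, 0.36, 2.41, 3.67, 0.62, 1.19]
   [0.47, 0.42, -0.38, 2.36, 3.34, 0.46, 1.67]
   [-0.36, 0.47, 0.57, 2.43, 3.75, 0.69, 1.07]
   [-0.15, 0.42, 0.31, 2.41, 3.65, 0.61, 1.22]
bolt.75 8
   [-0.45, 0.31, 0.49, 2.35, 3.73, 0.38, 1.01]
   [-0.33, 0.29, 0.35, 2.34, 3.66, 0.35, 1.1]
   [0.72, 0.39, -0.81, 2.26, 2.61, 0.26, 2.35]
   [0.59, 0.35, -0.66, 2.27, 2.81, 0.25, 2.11]
   [0.19, 0.29, -0.22, 2.3, 3.27, 0.26, 1.57]
   [0.81, 0.43, -0.91, 2.26, 2.48, 0.28, 2.51]
bolt.75flip 9
   [1.08, 0.61, -1.22, 2.24, 2.14, 0.4, -0.14]
   [1.15, 0.72, -1.35, 2.24, 2.03, 0.51, 0.04]
   [1.0, 0.53, -1.1, 2.25, 2.26, 0.33, -0.31]
   [1.1, 0.63, -1.25, 2.24, 2.11, 0.42, -0.1]
   [1.19, 0.82, -1.44, 2.24, 1.98, 0.61, 0.14]
   [0.94, 0.49, -1.03, 2.25, 2.35, 0.3, -0.43]
bolt.75 side 11
   [-0.54, 0.33, 0.63, 2.35, 3.86, 0.41, -0.69]
   [0.98, 0.52, -1.1, 2.24, 2.22, 0.33, 1.28]
   [0.68, 0.37, -0.74, 2.25, 2.72, 0.23, 0.67]
   [-0.94, 0.61, 1.21, 2.37, 4.13, 0.74, -1.09]
   [0.46, 0.32, -0.5, 2.27, 3.04, 0.22, 0.28]
   [0.73, 0.39, -0.8, 2.25, 2.63, 0.23, 0.77]
```

```bash
cat >> ik.py <<'E'
def jac(q):
    p,M,_=fk(q); J=np.zeros((6,7))
    for i in range(7):
        d=q.copy(); d[i]+=1e-5; p2,M2,_=fk(d); J[:3,i]=(p2-p)/1e-5/1000; J[3:,i]=R.from_matrix(M2@M.T).as_rotvec()/1e-5
    return J
def step(q,tgt,k=0,qn=None,n=10):
    p,T=tgt; q=q.copy()
    for _ in range(n):
        P,M,_=fk(q); e=np.r_[(p-P)/1000,R.from_matrix(T@M.T).as_rotvec()]
        J=jac(q); Ji=J.T@np.linalg.inv(J@J.T+1e-5*np.eye(6))
        dq=Ji@e
        if qn is not None: dq+=k*(np.eye(7)-Ji@J)@(qn-q)
        q=np.clip(q+np.clip(dq,-.05,.05),LO-.03,HI+.03)
    return q
def follow(q,rows_,**kw):
    p0,M0,_=fk(q); out=[]
    for r in rows_:
        q=step(q,(p0+M0@np.array(r[:3]),M0@R.from_rotvec(r[3:6]).as_matrix()),**kw); out.append(q)
    return out
E
timeout 100 python3 - <<'E'
from ik import *
A=np.array([1.03882963,0.41187531,-0.01271813,1.59707455,0.00561348,1.13429372,-0.08222687])
B=np.array([1.859,.315,-1.075,2.385,-.985,.422,.384]); Cc=np.array([1.80253451,.35009013,-1.46347302,2.36288585,-1.03202271,.12856319,.03543413])
r1=[[34,-34,4,-.02,.1,.03],[68,-68,8,-.03,.2,.06],[101,-102,12,-.05,.3,.09],[135,-136,16,-.07,.4,.12],[169,-170,20,-.08,.5,.15]]
r2=[[23,-39,16,-.02,.1,.03],[46,-78,32,-.04,.2,.06],[69,-117,48,-.06,.3,.09],[91,-156,64,-.08,.41,.12],[114,-195,79,-.09,.51,.15]]
r3=[[6,-4,-10,-.01,-.1,0],[12,-8,-20,-.02,-.2,0],[18,-12,-30,-.03,-.3,.01],[24,-16,-40,-.04,-.4,.01],[30,-20,-51,-.04,-.44,.01]]
mid=(LO+HI)/2
for nm,kw in dict(min={},nullmid=dict(k=.05,qn=mid),nullA=dict(k=.05,qn=A),nullA2=dict(k=.3,qn=A)).items():
    q=follow(A,r1,**kw)[-1]; print(nm,q.round(2)); q=follow(q,r2,**kw)[-1]; print("  B",q.round(2)); print("  D",follow(Cc,r3,**kw)[-1].round(2))
print("actual D [1.382, 0.015, -1.094, 2.067, -0.227, 0.733, -1.003]")
E
```

```text
min [ 1.26  0.15 -0.31  2.14 -0.63  0.76  0.13]
  B [ 2.14  1.14 -1.47  2.54 -1.03  0.13  0.64]
  D [ 1.4   0.02 -1.13  2.05 -0.19  0.76 -1.05]
nullmid [ 0.9   0.13  0.06  2.16 -0.7   0.79  0.19]
  B [ 1.57  0.3  -0.74  2.54 -1.03  0.64  1.31]
  D [ 0.37 -0.03 -0.15  2.08 -0.19  0.75 -1.1 ]
nullA [ 1.16  0.14 -0.21  2.14 -0.65  0.77  0.15]
  B [ 2.17  0.76 -1.47  2.54 -1.03  0.13  0.76]
  D [ 0.8  -0.01 -0.55  2.06 -0.2   0.76 -1.07]
nullA2 [ 1.11  0.14 -0.15  2.14 -0.66  0.77  0.16]
  B [ 1.82  0.48 -1.    2.54 -1.03  0.44  1.29]
  D [ 0.71 -0.01 -0.46  2.07 -0.2   0.76 -1.07]
actual D [1.382, 0.015, -1.094, 2.067, -0.227, 0.733, -1.003]
```

```bash
cat >> ik.py <<'E'
A0=POSE[2]
def Wc(p): return C2W(p,POSE)[0]
def tcp(g,yaw,th,roll=0):  # TCP pose with grasp point g(world)
    T=ori(yaw,th)@R.from_euler('z',roll).as_matrix(); return np.array(g)+18.7*T[:,2],T
def rdoor(phi,th,rel=(-34,106,0),roll=0):
    c,s=np.cos(phi),np.sin(phi); x,y=rel[:2]
    return tcp(Wc((-100+c*x-s*y,-161+s*x+c*y,135+rel[2])),A0+phi,th,roll)
def interp(a,b):
    n=int(np.ceil(max(np.linalg.norm(b[0]-a[0])/45,np.linalg.norm(R.from_matrix(a[1].T@b[1]).as_rotvec())/.13,1)))
    v=R.from_matrix(a[1].T@b[1]).as_rotvec()
    return [(a[0]+(b[0]-a[0])*k/n,a[1]@R.from_rotvec(v*k/n).as_matrix()) for k in range(1,n+1)]
def run(q,way,verbose=True):
    for i,b in enumerate(way):
        a=fk(q)[:2]
        for t in interp(a,b): q=step(q,t,n=8)
        P,M,_=fk(q); e=np.linalg.norm(P-b[0]); m=np.minimum(q-LO,HI-q).min()+.03
        if verbose: print(i,q.round(2).tolist(),"err",round(e,1),round(np.linalg.norm(R.from_matrix(M.T@b[1]).as_rotvec()),2),"margin",m.round(2))
    return q
E
timeout 200 python3 - <<'E'
from ik import *
q=read_state()['qpos']
for th in(1.15,.95):
    print("th",th); run(q,[rdoor(0,th,(-105,106,40)),rdoor(0,th,(-95,106,0)),rdoor(0,th)]+[rdoor(f,th) for f in(.2,.5,.8,1.1,1.4,1.65)])
print("via A-like"); 
run(q,[(np.array([279.,-559,300]),ori(-.8,1.57)),(np.array([500.,-350,300]),ori(-.4,1.5)),(np.array([450.,0,300]),ori(.2,1.5)),rdoor(0,1.15,(-105,106,40)),rdoor(0,1.15)])
E
```

```text
th 1.15
0 [0.9, 0.27, -0.84, 2.18, 0.26, 0.38, -1.54] err 0.0 0.0 margin 0.25
1 [0.75, 0.34, -0.69, 2.19, 0.4, 0.29, -1.67] err 0.0 0.0 margin 0.16
2 [0.63, 0.42, -0.63, 2.07, 0.46, 0.34, -1.75] err 0.0 0.0 margin 0.21
3 [0.9, 0.48, -0.86, 2.07, 0.44, 0.39, -1.45] err 0.0 0.0 margin 0.26
4 [1.2, 0.64, -1.13, 2.03, 0.49, 0.56, -1.08] err 0.0 0.0 margin 0.34
5 [1.35, 0.83, -1.29, 1.95, 0.58, 0.79, -0.77] err 0.0 0.0 margin 0.18
6 [1.38, 0.98, -1.37, 1.82, 0.63, 1.05, -0.47] err 0.0 0.0 margin 0.1
7 [1.35, 1.09, -1.41, 1.67, 0.68, 1.29, -0.18] err 0.0 0.0 margin 0.06
8 [1.28, 1.16, -1.43, 1.53, 0.73, 1.47, 0.06] err 0.0 0.0 margin 0.04
th 0.95
0 [1.02, 0.26, -0.89, 2.31, 0.1, 0.13, -1.33] err 21.7 0.06 margin 0.0
1 [0.74, 0.31, -0.62, 2.33, 0.34, 0.13, -1.58] err 59.1 0.17 margin 0.0
2 [0.53, 0.37, -0.46, 2.21, 0.51, 0.13, -1.8] err 47.1 0.14 margin 0.0
3 [1.03, 0.51, -0.91, 2.19, 0.47, 0.13, -1.41] err 8.3 0.02 margin 0.0
4 [1.39, 0.79, -1.26, 2.11, 0.58, 0.41, -1.04] err 0.0 0.0 margin 0.21
5 [1.5, 1.03, -1.41, 1.97, 0.62, 0.76, -0.71] err 0.0 0.0 margin 0.06
6 [1.48, 1.17, -1.47, 1.8, 0.62, 1.08, -0.41] err 0.0 0.0 margin 0.0
7 [1.39, 1.24, -1.47, 1.6, 0.62, 1.36, -0.11] err 0.3 0.0 margin -0.0
8 [1.29, 1.28, -1.47, 1.43, 0.65, 1.58, 0.11] err 0.0 0.0 margin 0.0
via A-like
0 [1.46, 0.44, -0.61, 1.46, 0.26, 1.32, -1.54] err 0.0 0.0 margin 0.53
1 [1.12, 0.41, -0.8, 1.55, 0.31, 1.24, -1.69] err 0.0 0.0 margin 0.61
2 [0.99, 0.11, -1.14, 1.89, 0.11, 1.14, -1.55] err 0.0 0.0 margin 0.33
3 [1.01, 0.31, -0.96, 2.17, 0.39, 0.4, -1.64] err 0.0 0.0 margin 0.27
4 [0.73, 0.45, -0.75, 2.06, 0.61, 0.38, -1.88] err 0.0 0.0 margin 0.25
```

```bash
cat >> ik.py <<'E'
def plan(way,per=None):
    """print 5-row calls through waypoints, in the tool frame at start of each call"""
    s=read_state(); a=(s['ee_pos'],R.from_euler('xyz',s['orientation']).as_matrix()); seq=[]; last=a
    for b in way: seq+=interp(last,b); last=b
    while len(seq)%5: seq.append(seq[-1])
    for i in range(0,len(seq),5):
        M=a[1]; print("call",[ [int(round(x)) for x in M.T@(p-a[0])]+(R.from_matrix(M.T@T).as_rotvec().round(2)+0).tolist() for p,T in seq[i:i+5]]); a=seq[i+4]
E
python3 - <<'E'
from ik import *
plan([rdoor(0,1.15,(-105,106,40)),rdoor(0,1.15,(-90,106,5))])
E
```

```text
call [[-1, -8, 41, 0.0, 0.01, 0.0], [-2, -16, 83, -0.01, 0.02, 0.0], [-3, -24, 124, -0.01, 0.04, 0.0], [-3, -23, 162, -0.01, 0.04, 0.0], [-3, -23, 162, -0.01, 0.04, 0.0]]
```

>>> step_arm:
  rows:
    - [-1, -8, 40, 0, 0.01, 0, 85]
    - [-2, -16, 80, -0.01, 0.02, 0, 85]
    - [-3, -23, 120, -0.01, 0.04, 0, 85]
    - [-3, -23, 160, -0.01, 0.04, 0, 85]
    - [-3, -23, 162, -0.01, 0.04, 0, 85]

```text
t: 2.8
ee_pos: [532.7, -83.6, 118.9]
orientation: [-3.134, -0.423, 0.138]
force: [-0.3, -0.3, -0.9]
opening: 84.8
finger_force: 0.0
```

```bash
python3 - <<'E'
from ik import *
rec()
c=snap("wrist","w3")
for n,p in dict(catch=(-134,-55,135),catchfront=(-148,-55,135),ctR=(-108,-173,250),hm=(-100,0,228)).items(): print(n,proj(c,Wc(p)).round(0))
plan([rdoor(0,1.15)])
E
```

```text
q [0.788, 0.339, -0.745, 2.214, 0.425, 0.284, -1.697] p [532.7 -83.6 118.9] o [-3.134 -0.423  0.138]
catch [[336. 195.]]
catchfront [[335. 233.]]
ctR [[1992. -505.]]
hm [[ -22. -181.]]
call [[24, 2, 13, 0.0, 0.0, 0.0], [48, 4, 25, -0.01, 0.0, 0.0], [48, 4, 25, -0.01, 0.0, 0.0], [48, 4, 25, -0.01, 0.0, 0.0], [48, 4, 25, -0.01, 0.0, 0.0]]
```

View pics/w3.png

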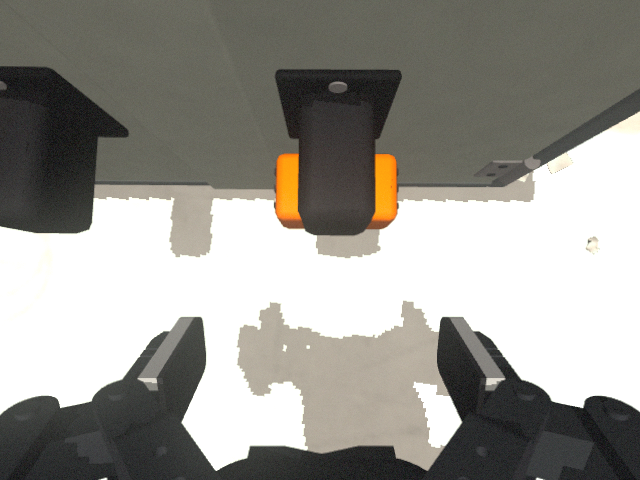

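The catch's buttons span columns 275–397 and rows 155–228, centred at (336,191), which matches the prediction (336,195). I'll move in and pinch.

>>> step_arm:
  rows:
    - [12, 1, 6, 0, 0, 0, 85]
    - [24, 2, 13, 0, 0, 0, 85]
    - [36, 3, 19, 0, 0, 0, 85]
    - [48, 4, 25, 0, 0, 0, 85]
    - [48, 4, 25, 0, 0, 0, 85]

```text
t: 3.35
ee_pos: [590.3, -83.2, 121.9]
orientation: [-3.137, -0.433, 0.133]
force: [0.3, -0.2, -0.0]
opening: 84.7
finger_force: 0.0
```

>>> step_arm:
  rows:
    - [0, 0, 0, 0, 0, 0, 0]
    - [0, 0, 0, 0, 0, 0, 0]
    - [0, 0, 0, 0, 0, 0, 0]
    - [0, 0, 0, 0, 0, 0, 0]
    - [0, 0, 0, 0, 0, 0, 0]

```text
t: 3.85
ee_pos: [586.9, -81.2, 120.6]
orientation: [-3.136, -0.428, 0.135]
force: [-13.0, 3.0, 15.0]
opening: 25.6
finger_force: 58.1
```

```bash
python3 - <<'E'
from ik import *
rec(); s=read_state(); print(s['opening'],s['finger_force'],s['force'])
plan([rdoor(f,1.15) for f in (.05,.1,.15,.2,.25)])
E
```

```text
q [0.682, 0.401, -0.677, 2.107, 0.473, 0.325, -1.756] p [586.9 -81.2 120.6] o [-3.136 -0.428  0.135]
25.63292471723928 58.137739822268486 [-13.02916186   3.02019038  15.02808459]
call [[-5, 1, 1, 0.01, -0.01, -0.04], [-10, 2, -2, 0.03, -0.01, -0.09], [-14, 4, -4, 0.06, -0.01, -0.13], [-19, 6, -6, 0.08, -0.01, -0.18], [-23, 9, -8, 0.1, -0.01, -0.22]]
```

```bash
python3 - <<'E'
from ik import *
c=snap("wrist","w4")
for n,p in dict(catch=(-134,-55,135)).items(): print(n,proj(c,Wc(p)).round(0))
for d in((12,0),(-12,0),(0,12),(0,-12)): print(d,proj(c,Wc((-134+d[0],-55,135+d[1]))).round(0))
s=read_state();T=R.from_euler('xyz',s['orientation']).as_matrix(); print(proj(c,s['ee_pos']),proj(c,s['ee_pos']-18.7*T[:,2]))
E
```

```text
catch [[322. 344.]]
(12, 0) [[322. 310.]]
(-12, 0) [[321. 378.]]
(0, 12) [[321. 349.]]
(0, -12) [[322. 340.]]
[[323.80650451 321.37097279]] [[324.14058301 347.78402779]]
```

View pics/w4.png

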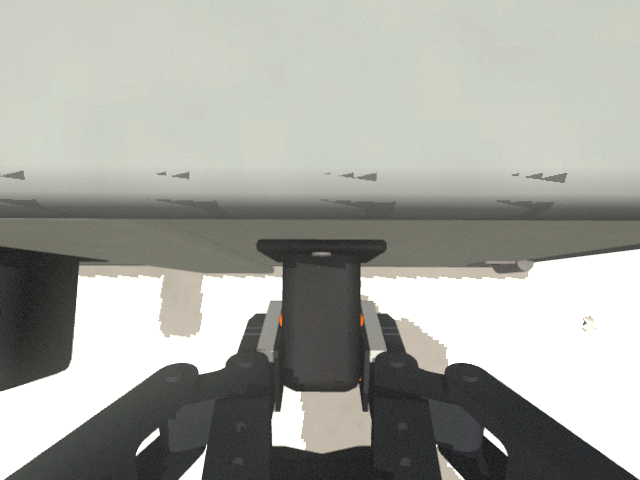

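Both pads sit on the buttons, with only orange slivers left showing at (281,320) and (361,320), so they look pressed home. I'll pull the leaf.

>>> step_arm:
  rows:
    - [-5, 1, 0, 0.02, 0, -0.04, 0]
    - [-10, 2, -3, 0.03, 0, -0.09, 0]
    - [-14, 4, -5, 0.06, -0.01, -0.13, 0]
    - [-19, 6, -7, 0.08, -0.01, -0.18, 0]
    - [-23, 9, -9, 0.1, -0.01, -0.22, 0]

```text
t: 4.4
ee_pos: [564.9, -93.1, 120.4]
orientation: [-3.136, -0.422, 0.378]
force: [-12.8, 6.9, 19.2]
opening: 25.9
finger_force: 69.2
```

```bash
python3 - <<'E'
from ik import *
rec(); s=read_state(); print(s['opening'],s['finger_force'],s['force'])
s0=s['ee_pos']; print(rdoor(.25,1.15)[0])
c=snap("scene","s5",1.4)
for f in (0,.25):
  g=lambda x,y,z:Wc((-100+np.cos(f)*x-np.sin(f)*y,-161+np.sin(f)*x+np.cos(f)*y,z))
  print(f,proj(c,g(0,183,226)),proj(c,g(0,183,22)),proj(c,g(0,152,226)))
cv2.imwrite("pics/s5c.png",cv2.resize(cv2.imread("pics/s5.png")[150:380,240:480],(720,690))[:600])
E
```

```text
q [0.976, 0.487, -0.933, 2.091, 0.428, 0.404, -1.383] p [564.9 -93.1 120.4] o [-3.136 -0.422  0.378]
25.890381297801945 69.21466749623447 [-12.77703793   6.87150216  19.15805114]
[563.75945551 -93.38578839 117.93131432]
0 [[311.24403897 248.83116786]] [[312.55406577 294.73939667]] [[322.15879016 260.99901522]]
0.25 [[292.95214424 265.33822228]] [[296.98864959 309.36183391]] [[306.96999694 274.98121679]]
```

View pics/s5c.png

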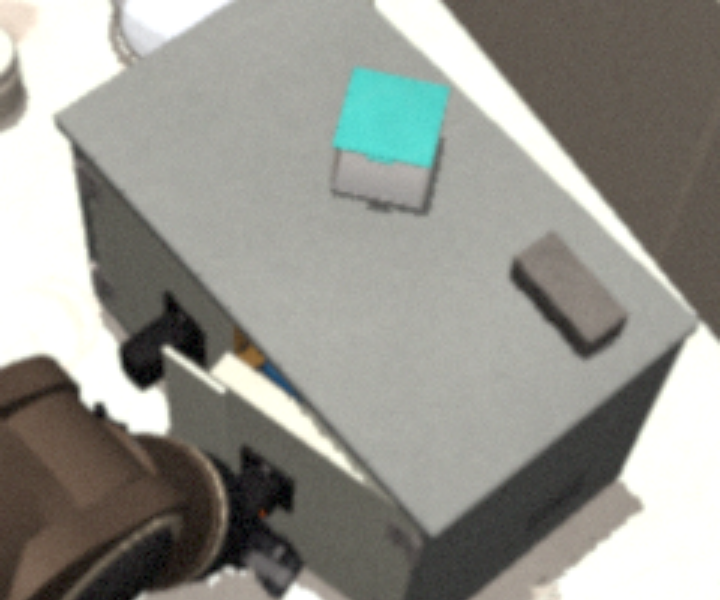

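The right leaf is open about 0.25 rad with the cupboard contents visible. I'll carry on the swing.

```bash
python3 - <<'E'
from ik import *
POSE0=None
plan([tuple([rdoor(f,1.15)[0]+[0,0,2],rdoor(f,1.15)[1]]) for f in np.arange(.35,1.76,.1)])
E
```

```text
call [[-10, 3, -4, 0.04, 0.0, -0.09], [-19, 7, -8, 0.08, 0.0, -0.18], [-28, 12, -12, 0.12, 0.0, -0.28], [-36, 18, -16, 0.16, 0.0, -0.37], [-44, 25, -20, 0.2, 0.0, -0.46]]
call [[-10, 3, -4, 0.04, 0.0, -0.09], [-19, 7, -8, 0.08, 0.0, -0.18], [-28, 13, -12, 0.12, 0.0, -0.27], [-36, 19, -16, 0.16, 0.0, -0.37], [-43, 26, -19, 0.2, 0.0, -0.46]]
call [[-10, 3, -4, 0.04, 0.0, -0.09], [-19, 7, -8, 0.08, 0.0, -0.18], [-28, 13, -12, 0.12, 0.0, -0.27], [-36, 19, -16, 0.16, 0.0, -0.37], [-43, 26, -19, 0.2, 0.0, -0.46]]
```

>>> step_arm:
  rows:
    - [-10, 3, -4, 0.04, 0, -0.09, 0]
    - [-19, 7, -8, 0.08, 0, -0.18, 0]
    - [-28, 12, -12, 0.12, 0, -0.28, 0]
    - [-36, 18, -16, 0.16, 0, -0.37, 0]
    - [-44, 25, -20, 0.2, 0, -0.46, 0]

```text
t: 4.95
ee_pos: [529.2, -135.6, 120.7]
orientation: [3.14, -0.423, 0.883]
force: [-1.3, 0.5, 6.0]
opening: 26.1
finger_force: 58.4
```

>>> step_arm:
  rows:
    - [-10, 3, -4, 0.04, 0, -0.09, 0]
    - [-19, 7, -8, 0.08, 0, -0.18, 0]
    - [-28, 13, -12, 0.12, 0, -0.27, 0]
    - [-36, 19, -16, 0.16, 0, -0.37, 0]
    - [-43, 26, -19, 0.2, 0, -0.46, 0]

```text
t: 5.45
ee_pos: [519.0, -189.0, 120.5]
orientation: [3.135, -0.422, 1.386]
force: [-8.0, -2.8, 17.5]
opening: 25.8
finger_force: 62.4
```

```bash
python3 - <<'E'
from ik import *
rec(); print(rdoor(1.25,1.15)[0])
plan([tuple([rdoor(f,1.15)[0]+[0,0,2],rdoor(f,1.15)[1]]) for f in np.arange(1.33,1.74,.1)])
E
```

```text
q [1.324, 0.941, -1.311, 1.764, 0.54, 1.094, -0.27] p [ 519.  -189.   120.5] o [ 3.135 -0.422  1.386]
[ 518.64278397 -187.90412697  117.93131432]
call [[-7, 2, -2, 0.04, 0.0, -0.07], [-16, 6, -7, 0.08, 0.0, -0.16], [-25, 11, -11, 0.12, 0.0, -0.25], [-34, 17, -14, 0.16, 0.0, -0.34], [-41, 24, -18, 0.2, 0.0, -0.43]]
```

>>> step_arm:
  rows:
    - [-8, 2, -3, 0.04, 0, -0.07, 0]
    - [-17, 6, -7, 0.08, 0, -0.16, 0]
    - [-26, 11, -11, 0.12, 0, -0.25, 0]
    - [-35, 17, -14, 0.16, 0, -0.34, 0]
    - [-42, 24, -18, 0.2, 0, -0.43, 0]

```text
t: 5.95
ee_pos: [534.2, -238.9, 120.5]
orientation: [-3.141, -0.42, 1.857]
force: [-3.5, -2.5, 12.5]
opening: 25.5
finger_force: 58.9
```

>>> step_arm:
  rows:
    - [0, 0, 0, 0, 0, 0, 0]
    - [0, 0, 0, 0, 0, 0, 85]
    - [0, 0, 0, 0, 0, 0, 85]
    - [0, 0, 0, 0, 0, 0, 85]
    - [0, 0, 0, 0, 0, 0, 85]

```text
t: 6.45
ee_pos: [534.2, -238.1, 117.9]
orientation: [-3.14, -0.419, 1.854]
force: [-0.3, -0.4, -1.0]
opening: 81.7
finger_force: 0.0
```

```bash
timeout 200 python3 - <<'E'
from ik import *
rec(); s=read_state(); print(s['force'],s['opening']); q=s['qpos']
up=(s['ee_pos']+[0,-60,40],ori(A0+1.73,1.15))
fl=np.diag([-1,-1,1])
up2=(np.array([430,-260,330]),ori(.8,1.3))
for th in(.75,.9):
  for roll in(0,1.57,-1.57,3.1,-3.1):
    print(th,roll)
    rr=lambda r:R.from_euler('z',r).as_matrix()
    w=[up,up2]+[(np.array([440,-120,310]),ori(.3,1.3)@rr(roll*k)) for k in(0,.33,.66,1)]+[(Wc((-190,-12,250)),ori(A0,th)@rr(roll)),(Wc((-140,-12,195)),ori(A0,th)@rr(roll)),(Wc((-94,-12,160)),ori(A0,th)@rr(roll))]
    qq=run(q,w[:6],False); run(qq,w[6:])
E
```

```text
q [1.207, 1.071, -1.319, 1.511, 0.625, 1.437, 0.164] p [ 534.2 -238.1  117.9] o [-3.14  -0.419  1.854]
[-0.3153876  -0.38433005 -1.0033413 ] 81.67599300557164
0.75 0
0 [0.93, -0.03, -0.74, 2.39, -1.03, 0.21, 0.16] err 54.1 0.5 margin -0.0
1 [1.39, 0.43, -1.45, 2.38, -1.03, 0.13, -0.12] err 137.5 0.41 margin -0.0
2 [1.26, 0.59, -1.38, 2.33, -1.03, 0.13, -0.02] err 184.2 0.54 margin -0.0
0.75 1.57
0 [1.13, -0.02, -0.94, 2.37, -1.03, 0.23, -1.37] err 44.1 0.53 margin -0.0
1 [1.37, 0.42, -1.42, 2.36, -1.03, 0.13, -1.69] err 127.5 0.38 margin -0.0
2 [1.24, 0.57, -1.35, 2.31, -1.03, 0.13, -1.59] err 173.4 0.51 margin -0.0
0.75 -1.57
0 [0.61, -0.04, -0.43, 2.42, -1.03, 0.18, 1.69] err 60.3 0.47 margin -0.0
1 [1.44, 0.48, -1.47, 2.39, -1.03, 0.13, 1.51] err 136.7 0.42 margin -0.0
2 [1.31, 0.63, -1.41, 2.35, -1.03, 0.13, 1.59] err 191.1 0.56 margin -0.0
0.75 3.1
0 [1.49, 0.01, -1.23, 2.37, -1.03, 0.27, -2.77] err 56.4 0.59 margin -0.0
1 [1.51, 0.6, -1.47, 2.4, -1.03, 0.13, -2.86] err 131.7 0.51 margin -0.0
2 [1.39, 0.73, -1.47, 2.36, -1.03, 0.13, -2.86] err 197.4 0.63 margin -0.0
0.75 -3.1
0 
[... 643 characters left out ...]
r 41.4 0.12 margin 0.0
0.9 -1.57
0 [1.21, -0.01, -1.06, 2.3, -0.76, 0.27, 0.96] err 0.0 0.0 margin 0.14
1 [0.64, 0.19, -0.62, 2.27, -0.19, 0.13, 0.39] err 26.8 0.08 margin 0.0
2 [0.37, 0.3, -0.38, 2.22, 0.01, 0.13, 0.16] err 50.7 0.15 margin 0.0
0.9 3.1
0 [1.99, -0.29, -1.47, 2.27, -1.03, 0.67, -2.86] err 68.8 0.48 margin -0.0
1 [2.22, -0.29, -1.47, 2.3, -1.03, 0.56, -2.86] err 233.3 0.38 margin -0.0
2 [2.28, -0.29, -1.47, 2.32, -1.03, 0.52, -2.86] err 313.2 0.4 margin -0.0
0.9 -3.1
0 [1.04, -0.0, -0.89, 2.28, -0.71, 0.27, 2.44] err 0.0 0.0 margin 0.14
1 [0.64, 0.19, -0.6, 2.26, -0.32, 0.13, 2.06] err 21.5 0.06 margin 0.0
2 [0.41, 0.31, -0.41, 2.2, -0.17, 0.13, 1.89] err 46.0 0.13 margin 0.0
```

```bash
cat > bolt.py <<'E'
from ik import *
F=np.diag([-1.,-1,1])
def bt(x,y,z,th=.6,dyaw=0): return Wc((x,y,z)),ori(A0+dyaw,th)@F
E
timeout 250 python3 - <<'E'
from bolt import *
q=read_state()['qpos']
g=np.array([1.15,.72,-1.35,2.24,2.03,.51,.04])
for th in(.6,.7):
  for dy in (0,.4):
    b,e,a=ik(*bt(-86.8,-10,177,th,dy),g,.001); print(th,dy,b.round(2).tolist(),e.round(2),a.round(3))
    pre,e,a=ik(*bt(-180,-10,235,th,dy),b,.005); print("   pre",pre.round(2).tolist(),e.round(2),a.round(3))
# retreat lift
T=R.from_euler('xyz',read_state()['orientation']).as_matrix(); p=read_state()['ee_pos']
h=np.array([np.cos(A0+1.73),np.sin(A0+1.73),0])
pre,e,a=ik(*bt(-180,-10,235),g,.005)
w1=(p-55*h+[0,0,25],T); w2=(p-70*h+[0,0,170],T)
q2=run(q,[w1,w2])
way=[]
for k in np.linspace(.2,1,5):
    P,M,_=fk(q2+(pre-q2)*k); way.append((P,M)); print(P.round(0), "wrist",fk(q2+(pre-q2)*k)[2][5].round(0),"elbow",fk(q2+(pre-q2)*k)[2][3].round(0), "z",M[:,2].round(2))
q3=run(q2,way); b=run(q3,[bt(-125,-10,205),bt(-86.8,-10,177),bt(-86.8,-10,154),bt(-180,-10,235)])
E
```

```text
0.6 0 [1.18, 0.82, -1.39, 2.31, 2.39, 0.63, -0.21] 0.0 0.0
   pre [1.51, 0.3, -1.44, 2.46, 3.13, 0.3, -1.2] 0.0 0.0
0.6 0.4 [1.36, 0.96, -1.38, 2.15, 1.61, 0.16, 1.03] 0.0 0.0
   pre [1.61, 0.66, -1.44, 2.25, -0.34, 0.21, 2.83] 5.65 0.064
0.7 0 [1.17, 0.75, -1.39, 2.25, 2.12, 0.54, -0.02] 0.0 0.0
   pre [1.45, 0.16, -1.35, 2.41, 3.63, 0.16, -1.78] 0.01 0.0
0.7 0.4 [1.32, 0.89, -1.38, 2.12, 1.22, 0.23, 1.35] 0.0 0.0
   pre [1.61, 0.56, -1.44, 2.25, -0.39, 0.23, 2.83] 1.49 0.017
0 [1.22, 1.09, -1.3, 1.35, 0.64, 1.56, 0.29] err 0.0 0.0 margin 0.17
1 [1.2, 0.97, -1.36, 1.17, 0.54, 1.78, 0.3] err 0.0 0.0 margin 0.07
[ 576. -421.  272.] wrist [ 544. -343.  604.] elbow [  88. -381.  640.] z [ 0.07 -0.24 -0.97]
[ 628. -471.  355.] wrist [ 490. -253.  580.] elbow [  53. -337.  690.] z [ 0.38 -0.65 -0.66]
[ 681. -380.  431.] wrist [ 424. -179.  537.] elbow [  22. -285.  733.] z [ 0.74 -0.6  -0.31]
[ 666. -194.  391.] wrist [ 343. -124.  484.] elbow [  -3. -225.  768.] z [ 0.94 -0.22 -0.26]
[529. -43. 235.] wrist [250. -84. 431.] elbow [ -20. -159.  794.] z [ 0.82  0.11 -0.56]
0 [1.22, 0.74, -1.22, 1.43, 0.93, 1.38, 0.06] err 0.0 0.0 margin 0.25
1 [1.2, 0.52, -1.1, 1.69, 1.41, 0.97, -0.3] err 0.0 0.0 margin 0.37
2 [1.23, 0.39, -1.13, 1.95, 2.08, 0.72, -0.76] err 0.0 0.0 margin 0.34
3 [1.44, 0.42, -1.41, 2.2, 2.63, 0.59, -0.93] err 0.0 0.0 margin 0.06
4 [1.54, 0.33, -1.47, 2.46, 3.01, 0.3, -1.06] err 8.1 0.01 margin -0.0
0 [1.16, 0.46, -1.21, 2.38, 2.77, 0.41, -0.81] err 0.0 0.0 margin 0.16
1 [1.0, 0.57, -1.1, 2.32, 2.71, 0.49, -0.71] err 0.0 0.0 margin 0.22
2 [0.97, 0.64, -1.07, 2.33, 2.74, 0.56, -0.7] err 0.0 0.0 margin 0.21
3 [1.53, 0.33, -1.47, 2.46, 3.03, 0.3, -1.08] err 5.0 0.01 margin -0.0
```

```bash
timeout 250 python3 - <<'E'
from bolt import *
def ray(c,u):
    x=cv2.undistortPoints(np.array([[u]],float),c["intrinsics"],np.array([c["k1"],0,0,0,0.]))[0,0]
    Rm=cv2.Rodrigues(c["rvec"])[0]; return -Rm.T@c["tvec"],Rm.T@np.r_[x,1]
def tri(a,b):
    (o1,d1),(o2,d2)=ray(cal("top"),a),ray(cal("scene"),b)
    s=np.linalg.lstsq(np.c_[d1,-d2],o2-o1,rcond=None)[0]; x,y=o1+s[0]*d1,o2+s[1]*d2; return ((x+y)/2).round(0),np.linalg.norm(x-y).round(0)
print("ring",tri((322,130),(330,65)),"near",tri((330,197),(257,78)),"joint",tri((395,78),(440,100)),"end",tri((572,65),(640,270)))
q=read_state()['qpos']; g=np.array([1.15,.72,-1.35,2.24,2.03,.51,.04])
s=read_state(); T=R.from_euler('xyz',s['orientation']).as_matrix(); p=s['ee_pos']
h=np.array([np.cos(A0+1.73),np.sin(A0+1.73),0])
pre,e,a=ik(*bt(-150,-10,222),g,.005)
w1=(p-55*h+[0,0,25],T); w2=(p-70*h+[0,0,170],T)
q2=run(q,[w1,w2],False); way=[]
off=[(-60,0,0),(-140,0,0),(-190,0,-20),(-150,0,-20),(0,0,0)]
for k,o in zip(np.linspace(.2,1,5),off):
    P,M,_=fk(q2+(pre-q2)*k); way.append((P+o,M)); print((P+o).round(0))
way[-1]=bt(-150,-10,222)
q3=run(q2,way); b=run(q3,[bt(-86.8,-10,182),bt(-86.8,-10,154),bt(-150,-10,222)])
import pickle; pickle.dump([w1,w2]+way,open("way.pkl","wb"))
E
```

```text
ring (array([662.,  37., 615.]), np.float64(8.0)) near (array([544.,  33., 638.]), np.float64(30.0)) joint (array([741., -92., 637.]), np.float64(24.0)) end (array([ 738., -389.,  686.]), np.float64(8.0))
[ 518. -373.  246.]
[ 484. -406.  270.]
[ 479. -348.  290.]
[ 513. -203.  283.]
[558. -39. 222.]
0 [1.36, 0.77, -1.35, 1.55, 0.85, 1.4, 0.17] err 0.0 0.0 margin 0.12
1 [1.65, 0.55, -1.47, 1.94, 1.2, 0.97, 0.01] err 1.5 0.0 margin -0.0
2 [1.93, 0.2, -1.47, 2.29, 1.91, 0.35, -0.58] err 27.0 0.04 margin -0.0
3 [1.46, 0.06, -1.13, 2.47, 3.15, 0.44, -1.63] err 0.0 0.0 margin 0.07
4 [1.14, 0.28, -1.11, 2.42, 3.14, 0.36, -1.27] err 0.0 0.0 margin 0.12
0 [0.84, 0.46, -0.9, 2.32, 2.92, 0.45, -1.01] err 0.0 0.0 margin 0.22
1 [0.8, 0.53, -0.87, 2.34, 2.93, 0.53, -0.98] err 0.0 0.0 margin 0.2
2 [1.14, 0.29, -1.11, 2.42, 3.14, 0.36, -1.26] err 0.0 0.0 margin 0.12
```

```bash
timeout 250 python3 - <<'E'
from bolt import *
import pickle
q=read_state()['qpos']; W=pickle.load(open("way.pkl","rb")); off=np.array([(30,0,0),(70,0,0),(100,0,20),(80,0,20),(0,0,0)])
W=W[:2]+[(p+o,T) for (p,T),o in zip(W[2:],off)]; pickle.dump(W,open("way.pkl","wb"))
q=run(q,W); run(q,[bt(-86.8,-10,182),bt(-86.8,-10,154),bt(-150,-10,222)])
print([w[0].round(0).tolist() for w in W]); plan(W[:2]); 
E
```

```text
0 [1.22, 1.09, -1.3, 1.35, 0.64, 1.56, 0.29] err 0.0 0.0 margin 0.17
1 [1.2, 0.97, -1.37, 1.17, 0.54, 1.78, 0.3] err 0.0 0.0 margin 0.07
2 [1.29, 0.79, -1.31, 1.49, 0.86, 1.42, 0.17] err 0.0 0.0 margin 0.16
3 [1.41, 0.6, -1.33, 1.81, 1.22, 1.03, -0.02] err 0.0 0.0 margin 0.14
4 [1.53, 0.44, -1.4, 2.09, 1.72, 0.68, -0.32] err 0.0 0.0 margin 0.07
5 [1.57, 0.42, -1.47, 2.3, 2.33, 0.52, -0.65] err 15.1 0.02 margin -0.0
6 [1.39, 0.5, -1.44, 2.41, 2.58, 0.39, -0.58] err 0.0 0.0 margin 0.03
0 [1.12, 0.67, -1.26, 2.31, 2.53, 0.53, -0.45] err 0.0 0.0 margin 0.21
1 [1.08, 0.75, -1.22, 2.32, 2.58, 0.6, -0.45] err 0.0 0.0 margin 0.22
2 [1.4, 0.51, -1.46, 2.41, 2.56, 0.39, -0.54] err 0.0 0.0 margin 0.01
[[550.0, -291.0, 143.0], [554.0, -305.0, 288.0], [548.0, -373.0, 246.0], [554.0, -406.0, 270.0], [579.0, -348.0, 310.0], [593.0, -203.0, 303.0], [558.0, -39.0, 222.0]]
call [[-20, 0, -23, 0.0, 0.0, 0.0], [-40, 0, -45, 0.0, 0.0, 0.0], [-29, 0, -80, 0.0, 0.0, 0.0], [-17, 0, -114, 0.0, 0.0, 0.0], [-6, 0, -149, 0.0, 0.0, 0.0]]
call [[11, 0, -35, 0.0, 0.0, 0.0], [11, 0, -35, 0.0, 0.0, 0.0], [11, 0, -35, 0.0, 0.0, 0.0], [11, 0, -35, 0.0, 0.0, 0.0], [11, 0, -35, 0.0, 0.0, 0.0]]
```

>>> step_arm:
  rows:
    - [-20, 0, -23, 0, 0, 0, 85]
    - [-40, 0, -45, 0, 0, 0, 85]
    - [-30, 0, -80, 0, 0, 0, 60]
    - [-17, 0, -114, 0, 0, 0, 30]
    - [-6, 0, -149, 0, 0, 0, 0]

```text
t: 7.05
ee_pos: [552.9, -301.4, 253.0]
orientation: [-3.141, -0.42, 1.854]
force: [1.7, 0.1, 0.4]
opening: 43.4
finger_force: 0.0
```

```bash
python3 - <<'E'
from bolt import *
import pickle
rec(); W=pickle.load(open("way.pkl","rb")); plan(W[1:])
E
```

```text
q [1.184, 0.984, -1.359, 1.231, 0.546, 1.708, 0.262] p [ 552.9 -301.4  253. ] o [-3.141 -0.42   1.854]
call [[11, 0, -34, 0.0, 0.0, 0.0], [-4, -5, -31, 0.0, -0.1, 0.01], [-19, -10, -29, -0.01, -0.21, 0.02], [-34, -14, -26, -0.02, -0.31, 0.03], [-49, -19, -24, -0.02, -0.42, 0.05]]
call [[-13, -4, 8, -0.01, -0.1, 0.01], [-21, -5, 2, -0.04, -0.22, -0.02], [-30, -6, -4, -0.08, -0.33, -0.05], [-38, -6, -10, -0.12, -0.44, -0.08], [-46, -7, -16, -0.16, -0.56, -0.11]]
call [[5, 12, -13, -0.07, -0.07, -0.06], [10, 25, -26, -0.14, -0.15, -0.12], [15, 37, -39, -0.21, -0.22, -0.18], [20, 50, -53, -0.28, -0.3, -0.24], [49, 66, -66, -0.36, -0.32, -0.33]]
call [[17, 29, -13, -0.09, -0.02, -0.08], [35, 59, -26, -0.17, -0.04, -0.16], [52, 88, -39, -0.26, -0.07, -0.24], [83, 106, -50, -0.33, -0.04, -0.31], [114, 123, -61, -0.4, -0.01, -0.38]]
call [[21, 30, -1, -0.07, 0.03, -0.07], [43, 61, -3, -0.14, 0.05, -0.13], [64, 91, -4, -0.22, 0.08, -0.2], [64, 91, -4, -0.22, 0.08, -0.2], [64, 91, -4, -0.22, 0.08, -0.2]]
```

>>> step_arm:
  rows:
    - [11, 0, -34, 0, 0, 0, 0]
    - [-4, -5, -31, 0, -0.1, 0.01, 0]
    - [-19, -10, -29, -0.01, -0.21, 0.02, 0]
    - [-34, -14, -26, -0.02, -0.31, 0.03, 0]
    - [-49, -19, -24, -0.02, -0.42, 0.05, 0]

```text
t: 7.55
ee_pos: [549.9, -360.0, 253.8]
orientation: [3.133, 0.005, 1.801]
force: [0.3, -0.0, 0.3]
opening: 0.2
finger_force: 0.0
```

>>> step_arm:
  rows:
    - [-13, -4, 8, -0.01, -0.1, 0.01, 0]
    - [-21, -5, 2, -0.04, -0.22, -0.02, 0]
    - [-30, -6, -4, -0.08, -0.33, -0.05, 0]
    - [-38, -6, -10, -0.12, -0.44, -0.08, 0]
    - [-46, -7, -16, -0.16, -0.56, -0.11, 0]

```text
t: 8.05
ee_pos: [554.1, -405.2, 270.7]
orientation: [2.986, 0.572, 1.87]
force: [0.1, -1.2, 1.1]
opening: 0.0
finger_force: 0.0
```

```bash
timeout 100 python3 - <<'E'
from bolt import *
import pickle
rec(); W=pickle.load(open("way.pkl","rb"));W=W[3:]; q=read_state()['qpos']; run(q,W+[bt(-86.8,-10,182),bt(-86.8,-10,154)]); plan(W)
E
```

```text
q [1.359, 0.56, -1.305, 1.846, 1.214, 1.018, -0.083] p [ 554.1 -405.2  270.7] o [2.986 0.572 1.87 ]
0 [1.4, 0.58, -1.31, 1.81, 1.2, 1.01, -0.01] err 0.0 0.0 margin 0.16
1 [1.51, 0.41, -1.36, 2.09, 1.71, 0.65, -0.34] err 0.0 0.0 margin 0.11
2 [1.57, 0.42, -1.47, 2.3, 2.33, 0.52, -0.65] err 15.0 0.02 margin -0.0
3 [1.39, 0.5, -1.44, 2.41, 2.58, 0.39, -0.58] err 0.0 0.0 margin 0.03
4 [1.12, 0.67, -1.26, 2.31, 2.53, 0.53, -0.45] err 0.0 0.0 margin 0.21
5 [1.08, 0.75, -1.22, 2.32, 2.58, 0.6, -0.45] err 0.0 0.0 margin 0.22
call [[0, -1, 1, 0.0, 0.01, 0.0], [5, 12, -12, -0.07, -0.06, -0.06], [9, 24, -26, -0.14, -0.14, -0.12], [14, 37, -39, -0.21, -0.21, -0.18], [19, 49, -52, -0.29, -0.29, -0.24]]
call [[20, 27, -15, -0.09, -0.02, -0.08], [40, 53, -30, -0.17, -0.04, -0.16], [59, 80, -45, -0.26, -0.07, -0.24], [79, 106, -60, -0.35, -0.09, -0.32], [112, 121, -72, -0.41, -0.06, -0.39]]
call [[23, 29, -4, -0.07, 0.03, -0.07], [47, 58, -8, -0.14, 0.05, -0.13], [70, 86, -12, -0.22, 0.08, -0.2], [93, 115, -16, -0.29, 0.1, -0.26], [93, 115, -16, -0.29, 0.1, -0.26]]
```

>>> step_arm:
  rows:
    - [3, 6, -6, -0.04, -0.03, -0.03, 0]
    - [5, 12, -12, -0.07, -0.06, -0.06, 0]
    - [9, 24, -26, -0.14, -0.14, -0.12, 0]
    - [14, 37, -39, -0.21, -0.21, -0.18, 0]
    - [19, 49, -52, -0.29, -0.29, -0.24, 0]

```text
t: 8.55
ee_pos: [579.0, -346.2, 310.1]
orientation: [2.85, 0.907, 2.101]
force: [0.7, -1.6, 1.6]
opening: 0.0
finger_force: 0.0
```

>>> step_arm:
  rows:
    - [20, 27, -15, -0.09, -0.02, -0.08, 0]
    - [40, 53, -30, -0.17, -0.04, -0.16, 0]
    - [59, 80, -45, -0.26, -0.07, -0.24, 0]
    - [79, 106, -60, -0.35, -0.09, -0.32, 0]
    - [112, 121, -72, -0.41, -0.06, -0.39, 0]

```text
t: 9.05
ee_pos: [584.8, -167.8, 285.2]
orientation: [2.995, 1.055, 2.767]
force: [-0.5, 0.6, 1.3]
opening: -0.1
finger_force: 0.0
```

```bash
timeout 100 python3 - <<'E'
from bolt import *
rec(); W=[bt(-150,-10,222)]; plan(W)
E
```

```text
q [1.498, 0.354, -1.443, 2.384, 2.501, 0.498, -0.827] p [ 584.8 -167.8  285.2] o [2.995 1.055 2.767]
call [[23, 28, -4, -0.07, 0.03, -0.07], [45, 57, -7, -0.14, 0.05, -0.13], [68, 85, -11, -0.21, 0.08, -0.2], [90, 114, -15, -0.28, 0.1, -0.26], [90, 114, -15, -0.28, 0.1, -0.26]]
```

Then take a wrist picture to find the thumb piece.

>>> step_arm:
  rows:
    - [23, 28, -4, -0.07, 0.03, -0.07, 0]
    - [45, 57, -7, -0.14, 0.05, -0.13, 0]
    - [68, 85, -11, -0.21, 0.08, -0.2, 0]
    - [90, 114, -15, -0.28, 0.1, -0.26, 0]
    - [90, 114, -15, -0.28, 0.1, -0.26, 0]

```text
t: 9.55
ee_pos: [558.2, -37.5, 221.5]
orientation: [3.14, 0.969, -3.015]
force: [0.8, 0.5, 1.0]
opening: 0.1
finger_force: 0.0
```

```bash
timeout 100 python3 - <<'E'
from bolt import *
rec(); c=snap("wrist","w6",2.0)
for z in (168,164,150):print(z,proj(c,[Wc((-98,y,z)) for y in(-5,9)]).round(0).tolist())
print(proj(c,[Wc((-100,0,228)),Wc((-100,9,228)),Wc((-100,9,22)),Wc((-134,55,135)),read_state()['ee_pos']]).round(0).tolist())
E
```

```text
q [1.34, 0.445, -1.412, 2.466, 2.681, 0.43, -0.742] p [558.2 -37.5 221.5] o [ 3.14   0.969 -3.015]
168 [[326.0, 233.0], [352.0, 233.0]]
164 [[326.0, 226.0], [352.0, 226.0]]
150 [[326.0, 202.0], [351.0, 202.0]]
[[337.0, 344.0], [355.0, 344.0], [347.0, 18.0], [449.0, 146.0], [315.0, 324.0]]
```

View pics/w6.png

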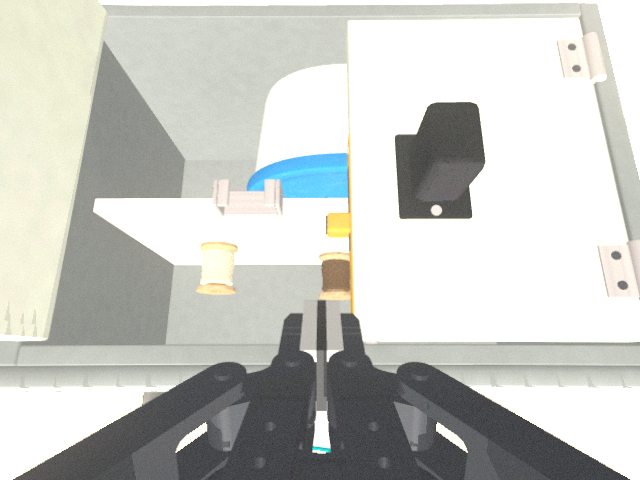

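The view is upside down. The brass thumb piece is at columns 327–350, rows 213–237, with its top matching the prediction (bolt about fully up). The strike is at (248,200) and both spools are standing. I'll go in above the thumb piece.

```bash
timeout 100 python3 - <<'E'
from bolt import *
plan([bt(-86.8,-10,183)])
s=read_state();T=R.from_euler('xyz',s['orientation']).as_matrix(); print("down 10 in tool",(T.T@[0,0,-10]).round(2))
E
```

```text
call [[-1, 0, 37, 0.0, 0.0, 0.0], [-3, 1, 74, -0.01, 0.0, -0.01], [-3, 1, 74, -0.01, 0.0, -0.01], [-3, 1, 74, -0.01, 0.0, -0.01], [-3, 1, 74, -0.01, 0.0, -0.01]]
down 10 in tool [ 8.25 -0.01  5.65]
```

>>> step_arm:
  rows:
    - [-1, 0, 20, 0, 0, 0, 0]
    - [-1, 0, 40, 0, 0, 0, 0]
    - [-2, 1, 60, 0, 0, 0, 0]
    - [-3, 1, 74, 0, 0, 0, 0]
    - [-3, 1, 74, 0, 0, 0, 0]

```text
t: 10.1
ee_pos: [623.3, -32.3, 183.9]
orientation: [3.14, 0.972, -3.023]
force: [0.4, 0.2, -0.3]
opening: 0.1
finger_force: 0.0
```

>>> step_arm:
  rows:
    - [4, 0, 3, 0, 0, 0, 0]
    - [8, 0, 6, 0, 0, 0, 0]
    - [11, 0, 8, 0, 0, 0, 0]
    - [14, 0, 10, 0, 0, 0, 0]
    - [14, 0, 10, 0, 0, 0, 0]

```text
t: 10.6
ee_pos: [622.2, -32.6, 166.4]
orientation: [-3.141, 0.972, -3.021]
force: [-2.3, -3.6, 2.9]
opening: -0.1
finger_force: 3.2
```

>>> step_arm:
  rows:
    - [2, 0, 2, 0, 0, 0, 0]
    - [5, 0, 3, 0, 0, 0, 0]
    - [7, 0, 5, 0, 0, 0, 0]
    - [9, 0, 6, 0, 0, 0, 0]
    - [9, 0, 6, 0, 0, 0, 0]

```text
t: 11.1
ee_pos: [622.5, -32.5, 155.7]
orientation: [-3.141, 0.972, -3.021]
force: [1.5, -5.5, 2.1]
opening: -0.2
finger_force: 4.3
```

```bash
timeout 100 python3 - <<'E'
from bolt import *
rec(); s=read_state(); print(s['force'],s['ft_torque']); c=snap("wrist","w7",2.0)
print(Wc((-86.8,-10,154)))
for z in (168,164,150):print(z,proj(c,[Wc((-98,y,z)) for y in(-5,9)]).round(0).tolist())
E
```

```text
q [0.992, 0.668, -1.142, 2.391, 2.676, 0.647, -0.647] p [622.5 -32.5 155.7] o [-3.141  0.972 -3.021]
[ 1.46726806 -5.45388396  2.11009606] [-0.70513322  0.25235866 -0.94008391]
[620.9648769  -30.51194295 154.        ]
168 [[338.0, 353.0], [378.0, 353.0]]
164 [[338.0, 341.0], [377.0, 341.0]]
150 [[338.0, 302.0], [376.0, 302.0]]
```

View pics/w7.png

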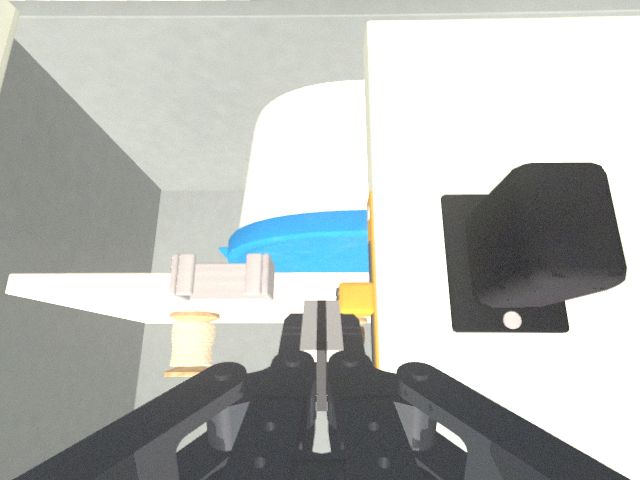

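The thumb piece is now at columns 337–373, rows 284–314, about 14 mm down, but the finger only clips its side edge (fingers at 303–342). I'll lift, shift 10 mm left and push again.

>>> step_arm:
  rows:
    - [-8, 0, -6, 0, 0, 0, 0]
    - [-14, 0, -10, 0, 0, 0, 0]
    - [-14, 5, -10, 0, 0, 0, 0]
    - [-14, 10, -10, 0, 0, 0, 0]
    - [-14, 10, -10, 0, 0, 0, 0]

```text
t: 11.65
ee_pos: [622.1, -25.6, 174.0]
orientation: [-3.136, 0.974, -3.023]
force: [-1.1, -11.4, 4.4]
opening: -0.2
finger_force: 5.8
```

>>> step_arm:
  rows:
    - [4, 0, 3, 0, 0, 0, 0]
    - [8, 0, 6, 0, 0, 0, 0]
    - [11, 0, 8, 0, 0, 0, 0]
    - [14, 0, 10, 0, 0, 0, 0]
    - [15, 0, 11, 0, 0, 0, 0]

```text
t: 12.15
ee_pos: [623.3, -25.6, 156.4]
orientation: [-3.133, 0.977, -3.021]
force: [-13.0, -15.3, 23.6]
opening: -0.4
finger_force: 15.6
```

>>> step_arm:
  rows:
    - [1, 0, 1, 0, 0, 0, 0]
    - [2, 0, 1, 0, 0, 0, 0]
    - [2, 0, 2, 0, 0, 0, 0]
    - [3, 0, 2, 0, 0, 0, 0]
    - [3, 0, 2, 0, 0, 0, 0]

```text
t: 12.65
ee_pos: [624.9, -25.5, 155.8]
orientation: [-3.127, 0.983, -3.016]
force: [-14.7, -16.2, 31.9]
opening: -0.1
finger_force: 26.1
```

>>> step_arm:
  rows:
    - [-3, -2, -2, 0, 0, 0, 0]
    - [-6, -5, -4, 0, 0, 0, 0]
    - [-12, -6, -9, 0, 0, 0, 0]
    - [-16, -6, -30, 0, 0, 0, 0]
    - [-16, -6, -52, 0, 0, 0, 0]

```text
t: 13.15
ee_pos: [587.5, -30.2, 193.6]
orientation: [3.14, 0.971, -3.018]
force: [-0.5, 0.2, 0.4]
opening: -0.3
finger_force: 0.0
```

```bash
cat > thumb.py <<'E'
from bolt import *
rec(); c=camera("wrist"); im=c["image"].astype(int); r,g,b=im[...,0],im[...,1],im[...,2]
m=((r>1.25*g)&(g>1.5*b)&(r>70)&(np.arange(640)[None]>290)&(np.arange(640)[None]<400)&(np.arange(480)[:,None]<330)).astype('u1')
n,l,st,ce=cv2.connectedComponentsWithStats(m)
for i in range(1,n):
    if st[i,4]>80: print(st[i],ce[i].round(0))
for z in (168,158,156,154,152,150,148):print(z,proj(c,[Wc((-98,y,z)) for y in(-5,9)]).round(0).tolist())
E
python3 thumb.py; python3 - <<'E'
import sys; sys.path.insert(0,'.')
from h import *
c=cv2.imread('pics/w7.png'); print(c[298,340:372:6].tolist(), c[340,325:385:8].tolist())
E
```

```text
q [1.128, 0.532, -1.256, 2.439, 2.658, 0.545, -0.703] p [587.5 -30.2 193.6] o [ 3.14   0.971 -3.018]
[321 167  31 146 994] [338. 230.]
168 [[320.0, 270.0], [351.0, 270.0]]
158 [[320.0, 249.0], [350.0, 249.0]]
156 [[320.0, 245.0], [350.0, 245.0]]
154 [[320.0, 241.0], [350.0, 241.0]]
152 [[320.0, 237.0], [350.0, 237.0]]
150 [[320.0, 233.0], [350.0, 233.0]]
148 [[320.0, 229.0], [350.0, 229.0]]
[[104, 214, 255], [104, 228, 255], [110, 232, 255], [106, 230, 255], [110, 232, 255], [108, 228, 255]] [[76, 82, 86], [188, 194, 202], [186, 194, 198], [84, 82, 82], [84, 88, 86], [194, 204, 202], [118, 136, 142], [255, 255, 255]]
```

```bash
python3 - <<'E'
from bolt import *
c=camera("wrist"); im=c["image"].astype(int)
for col in(326,332,338): print(col,[(r,im[r,col].tolist()) for r in range(196,262,3)])
E
```

```text
326 [(196, [61, 107, 144]), (199, [56, 105, 145]), (202, [53, 106, 144]), (205, [52, 105, 144]), (208, [54, 107, 145]), (211, [57, 99, 131]), (214, [143, 110, 58]), (217, [146, 111, 54]), (220, [148, 111, 57]), (223, [149, 113, 58]), (226, [152, 115, 58]), (229, [155, 119, 60]), (232, [180, 134, 61]), (235, [163, 124, 59]), (238, [156, 118, 58]), (241, [175, 152, 125]), (244, [190, 173, 156]), (247, [187, 172, 154]), (250, [190, 174, 157]), (253, [178, 163, 146]), (256, [181, 166, 149]), (259, [186, 169, 153])]
332 [(196, [48, 102, 140]), (199, [55, 106, 143]), (202, [54, 107, 145]), (205, [60, 107, 144]), (208, [57, 106, 146]), (211, [55, 100, 132]), (214, [141, 109, 55]), (217, [150, 115, 59]), (220, [148, 114, 57]), (223, [149, 113, 58]), (226, [152, 117, 57]), (229, [152, 115, 54]), (232, [180, 135, 62]), (235, [162, 123, 57]), (238, [156, 116, 57]), (241, [172, 150, 122]), (244, [184, 169, 152]), (247, [184, 170, 153]), (250, [187, 171, 155]), (253, [180, 165, 148]), (256, [185, 170, 153]), (259, [183, 167, 151])]
338 [(196, [58, 106, 143]), (199, [52, 106, 144]), (202, [56, 106, 144]), (205, [57, 107, 143]), (208, [54, 105, 145]), (211, [55, 99, 132]), (214, [145, 111, 57]), (217, [149, 113, 59]), (220, [149, 113, 57]), (223, [149, 114, 55]), (226, [152, 117, 59]), (229, [156, 119, 60]), (232, [175, 130, 57]), (235, [161, 124, 60]), (238, [156, 119, 58]), (241, [175, 152, 124]), (244, [184, 169, 150]), (247, [185, 169, 151]), (250, [186, 170, 151]), (253, [184, 168, 150]), (256, [181, 166, 148]), (259, [188, 172, 155])]
```

The bolt's front top edge is now at row 232, z ≈ 150, so it is fully down. Next, plan the left leaf.

```bash
cat >> bolt.py <<'E'
def ldoor(phi,th,rel=(-34,-106,0),flip=True):
    c,s=np.cos(phi),-np.sin(phi); x,y=rel[:2]
    T=ori(A0-phi,th)@(F if flip else np.eye(3)); return Wc((-100+c*x-s*y,161+s*x+c*y,135+rel[2]))+18.7*T[:,2],T
E
timeout 280 python3 - <<'E'
from bolt import *
q=read_state()['qpos']
for th in(.6,.8,1.0,1.15):
    print("th",th); run(q,[bt(-170,0,240,(th+.6)/2),ldoor(0,th,(-100,-106,60)),ldoor(0,th,(-90,-106,0)),ldoor(0,th)]+[ldoor(f,th) for f in(.3,.6,.9,1.2,1.5,1.7)])
E
```

```text
th 0.6
0 [1.51, 0.34, -1.47, 2.44, 2.85, 0.3, -0.93] err 21.5 0.04 margin -0.0
1 [1.09, 0.46, -1.32, 2.54, 2.62, 0.63, -0.8] err 7.1 0.01 margin 0.0
2 [0.89, 0.7, -1.15, 2.54, 2.67, 0.88, -0.73] err 13.3 0.02 margin 0.0
3 [0.83, 0.72, -1.11, 2.44, 2.64, 0.82, -0.67] err 0.0 0.0 margin 0.1
4 [0.49, 0.7, -1.1, 2.48, 2.23, 1.2, -0.86] err 0.0 0.0 margin 0.06
5 [0.22, 0.76, -1.12, 2.4, 1.84, 1.52, -1.02] err 0.0 0.0 margin 0.14
6 [0.04, 0.85, -1.12, 2.23, 1.56, 1.73, -1.18] err 0.0 0.0 margin 0.12
7 [-0.09, 0.91, -1.06, 2.01, 1.33, 1.85, -1.3] err 0.9 0.0 margin -0.0
8 [-0.24, 0.9, -0.88, 1.78, 1.09, 1.85, -1.37] err 2.8 0.01 margin -0.0
9 [-0.33, 0.91, -0.74, 1.62, 0.93, 1.85, -1.39] err 5.3 0.02 margin -0.0
th 0.8
0 [1.55, 0.26, -1.47, 2.38, 2.67, 0.13, -0.8] err 34.0 0.06 margin -0.0
1 [1.01, 0.23, -1.18, 2.43, 2.32, 0.23, -0.63] err 0.0 0.0 margin 0.1
2 [0.85, 0.48, -1.09, 2.45, 2.38, 0.49, -0.61] err 0.0 0.0 margin 0.09
3 [0.74, 0.52, -0.99, 2.33, 2.3, 0.47, -0.51] err 0.0 0.0 margin 0.21
4 [0.49, 0.48, -0.98, 2.38, 1.98, 0.77, -0.68] err 0.0 0.0 margin 0.16
5 [0.25, 0.52, -0.99, 2.
[... 1058 characters left out ...]
, -0.01, -1.21, 2.25, 1.94, 0.13, -0.14] err 96.2 0.35 margin 0.0
1 [1.22, 0.03, -1.23, 2.21, 0.24, 0.46, 1.46] err 82.9 0.14 margin 0.24
2 [0.62, 0.34, -0.82, 2.23, 0.8, 0.34, 0.87] err 0.0 0.0 margin 0.21
3 [0.56, 0.43, -0.79, 2.11, 0.83, 0.4, 0.86] err 0.0 0.0 margin 0.27
4 [0.23, 0.32, -0.54, 2.18, 0.89, 0.44, 0.37] err 0.0 0.0 margin 0.31
5 [-0.0, 0.3, -0.45, 2.19, 0.9, 0.59, -0.06] err 0.0 0.0 margin 0.35
6 [-0.17, 0.33, -0.42, 2.15, 0.83, 0.77, -0.39] err 0.0 0.0 margin 0.39
7 [-0.29, 0.39, -0.39, 2.05, 0.72, 0.94, -0.65] err 0.0 0.0 margin 0.49
8 [-0.37, 0.46, -0.35, 1.93, 0.6, 1.09, -0.87] err 0.0 0.0 margin 0.61
9 [-0.41, 0.51, -0.32, 1.83, 0.52, 1.17, -1.0] err 0.0 0.0 margin 0.68
```

```bash
timeout 280 python3 - <<'E'
from bolt import *
c=cal("top"); x=cv2.undistortPoints(np.array([[[202,282.]]]),c["intrinsics"],np.array([c["k1"],0,0,0,0.]))[0,0]
Rm=cv2.Rodrigues(c["rvec"])[0]; o=-Rm.T@c["tvec"]; d=Rm.T@np.r_[x,1]; j=o+d*(62-o[2])/d[2]; 
print("jar",j, "cup",R.from_euler('z',-A0).apply(j-[POSE[0],POSE[1],0]))
q=read_state()['qpos']; th=.8
W=[bt(-150,0,222,.65),ldoor(0,th,(-100,-106,35)),ldoor(0,th,(-90,-106,0))]
qq=run(q,W+[ldoor(0,th)]+[ldoor(f,th) for f in(.3,.6,.9,1.2,1.5,1.7)])
plan(W)
E
```

```text
jar [603.44094358 345.18557164  62.        ] cup [-54.83572652 364.74524137  62.        ]
0 [1.33, 0.38, -1.37, 2.39, 2.61, 0.29, -0.7] err 0.0 0.0 margin 0.1
1 [0.96, 0.34, -1.16, 2.45, 2.32, 0.35, -0.6] err 0.0 0.0 margin 0.09
2 [0.86, 0.48, -1.1, 2.45, 2.37, 0.5, -0.6] err 0.0 0.0 margin 0.09
3 [0.75, 0.53, -1.01, 2.33, 2.29, 0.47, -0.5] err 0.0 0.0 margin 0.21
4 [0.5, 0.48, -0.99, 2.38, 1.97, 0.78, -0.68] err 0.0 0.0 margin 0.16
5 [0.26, 0.53, -1.0, 2.34, 1.65, 1.08, -0.84] err 0.0 0.0 margin 0.2
6 [0.06, 0.61, -0.99, 2.21, 1.39, 1.33, -1.0] err 0.0 0.0 margin 0.33
7 [-0.07, 0.7, -0.95, 2.03, 1.19, 1.51, -1.15] err 0.0 0.0 margin 0.34
8 [-0.16, 0.79, -0.89, 1.83, 1.02, 1.65, -1.28] err 0.0 0.0 margin 0.2
9 [-0.2, 0.84, -0.86, 1.69, 0.92, 1.73, -1.37] err 0.0 0.0 margin 0.12
call [[-7, 7, -41, -0.01, 0.05, 0.0], [18, 25, -39, -0.01, 0.1, 0.0], [43, 43, -37, -0.01, 0.15, 0.0], [68, 61, -35, -0.01, 0.2, 0.0], [92, 61, -7, -0.01, 0.2, 0.0]]
```

>>> step_arm:
  rows:
    - [-7, 7, -41, 0, 0.05, 0, 0]
    - [18, 25, -39, 0, 0.1, 0, 20]
    - [43, 43, -37, 0, 0.15, 0, 60]
    - [68, 61, -35, 0, 0.2, 0, 85]
    - [68, 61, -35, 0, 0.2, 0, 85]

```text
t: 13.8
ee_pos: [512.7, 24.3, 155.5]
orientation: [3.141, 0.768, -3.013]
force: [0.7, -0.4, 0.5]
opening: 57.6
finger_force: 0.0
```

>>> step_arm:
  rows:
    - [0, 0, 0, 0, 0, 0, 85]
    - [0, 0, 0, 0, 0, 0, 85]
    - [0, 0, 0, 0, 0, 0, 85]
    - [0, 0, 0, 0, 0, 0, 85]
    - [0, 0, 0, 0, 0, 0, 85]

```text
t: 14.3
ee_pos: [514.2, 19.6, 156.9]
orientation: [-3.141, 0.772, -3.021]
force: [0.3, 0.5, 0.8]
opening: 85.0
finger_force: 0.0
```

```bash
timeout 280 python3 - <<'E'
from bolt import *
rec(); c=camera("wrist"); im=c["image"].astype(int)
print("pred grip face corners",[(a,b,proj(c,Wc((-148,55+a,135+b)))[0].round(0).tolist()) for a,b in((13,0),(-13,0),(0,18),(0,-18))])
m=((im.max(2)<45)&(np.arange(480)[:,None]<300)).astype('u1'); n,l,st,ce=cv2.connectedComponentsWithStats(m); print([ (s.tolist()) for s in st[1:] if s[4]>800])
r=int(proj(c,Wc((-148,55,135)))[0][1]); row=im[r].max(1); print(r,[(i,int(row[i])) for i in range(200,460,6)])
plan([ldoor(0,.8,(-90,-106,0)),ldoor(0,.8)])
E
```

```text
q [0.932, 0.316, -1.169, 2.502, 2.369, 0.398, -0.702] p [514.2  19.6 156.9] o [-3.141  0.772 -3.021]
pred grip face corners [(13, 0, [349.0, 301.0]), (-13, 0, [297.0, 301.0]), (0, 18, [323.0, 336.0]), (0, -18, [323.0, 268.0])]
[[292, 272, 64, 28, 1491]]
300 [(200, 92), (206, 82), (212, 86), (218, 86), (224, 86), (230, 87), (236, 89), (242, 90), (248, 90), (254, 103), (260, 101), (266, 102), (272, 102), (278, 99), (284, 100), (290, 100), (296, 31), (302, 27), (308, 29), (314, 34), (320, 29), (326, 32), (332, 27), (338, 35), (344, 35), (350, 26), (356, 80), (362, 102), (368, 103), (374, 106), (380, 103), (386, 103), (392, 101), (398, 102), (404, 102), (410, 104), (416, 103), (422, 101), (428, 101), (434, 101), (440, 100), (446, 101), (452, 102), (458, 102)]
call [[18, 1, 32, -0.01, 0.0, -0.01], [-2, 2, 51, -0.01, 0.0, -0.01], [-22, 2, 71, -0.01, 0.0, -0.01], [-22, 2, 71, -0.01, 0.0, -0.01], [-22, 2, 71, -0.01, 0.0, -0.01]]
```

The grip spans columns 293–355, matching the prediction. I'll move in and pinch it.

>>> step_arm:
  rows:
    - [18, 1, 32, -0.01, 0, -0.01, 85]
    - [8, 2, 42, -0.01, 0, -0.01, 85]
    - [-2, 2, 51, -0.01, 0, -0.01, 85]
    - [-12, 2, 61, -0.01, 0, -0.01, 85]
    - [-22, 2, 71, -0.01, 0, -0.01, 85]

```text
t: 14.85
ee_pos: [580.4, 30.2, 122.9]
orientation: [-3.139, 0.774, -3.004]
force: [0.1, -0.2, 0.6]
opening: 85.2
finger_force: 0.0
```

>>> step_arm:
  rows:
    - [0, 0, 0, 0, 0, 0, 0]
    - [0, 0, 0, 0, 0, 0, 0]
    - [0, 0, 0, 0, 0, 0, 0]
    - [0, 0, 0, 0, 0, 0, 0]
    - [0, 0, 0, 0, 0, 0, 0]

```text
t: 15.35
ee_pos: [578.7, 28.9, 121.7]
orientation: [-3.139, 0.772, -3.006]
force: [-3.6, -4.7, 6.4]
opening: 25.5
finger_force: 61.3
```

```bash
timeout 280 python3 - <<'E'
from bolt import *
rec(); print(ldoor(0,.8)[0])
plan([ldoor(f,.8) for f in np.arange(.1,.51,.1)])
E
```

```text
q [0.735, 0.514, -1.024, 2.397, 2.338, 0.524, -0.585] p [578.7  28.9 121.7] o [-3.139  0.772 -3.006]
[578.55344082  29.4377633  121.5854411 ]
call [[8, 3, -7, 0.07, 0.0, 0.07], [15, 7, -14, 0.14, 0.0, 0.15], [22, 12, -21, 0.21, 0.0, 0.22], [28, 17, -28, 0.28, 0.0, 0.29], [35, 24, -34, 0.35, 0.0, 0.36]]
```

>>> step_arm:
  rows:
    - [8, 3, -7, 0.07, 0, 0.07, 0]
    - [15, 7, -14, 0.14, 0, 0.15, 0]
    - [22, 12, -21, 0.21, 0, 0.22, 0]
    - [28, 17, -28, 0.28, 0, 0.29, 0]
    - [35, 24, -34, 0.35, 0, 0.36, 0]

```text
t: 15.85
ee_pos: [526.7, 46.3, 121.7]
orientation: [-3.14, 0.773, 2.77]
force: [15.3, 1.4, -7.7]
opening: 25.4
finger_force: 62.5
```

```bash
timeout 280 python3 - <<'E'
from bolt import *
rec(); print(ldoor(.5,.8)[0])
plan([ldoor(f,.8) for f in np.arange(.6,1.61,.1)])
E
```

```text
q [0.307, 0.506, -1.033, 2.415, 1.74, 1.03, -0.85] p [526.7  46.3 121.7] o [-3.14   0.773  2.77 ]
[527.69511376  45.9324721  121.5854411 ]
call [[7, 3, -6, 0.07, 0.0, 0.07], [14, 6, -14, 0.14, 0.0, 0.14], [21, 11, -20, 0.21, 0.0, 0.21], [28, 16, -27, 0.28, 0.0, 0.28], [34, 23, -33, 0.34, 0.0, 0.36]]
call [[8, 3, -7, 0.07, 0.0, 0.07], [15, 6, -14, 0.14, 0.0, 0.14], [22, 11, -21, 0.21, 0.0, 0.22], [28, 17, -28, 0.28, 0.0, 0.29], [35, 23, -34, 0.35, 0.0, 0.36]]
call [[8, 3, -7, 0.07, 0.0, 0.07], [8, 3, -7, 0.07, 0.0, 0.07], [8, 3, -7, 0.07, 0.0, 0.07], [8, 3, -7, 0.07, 0.0, 0.07], [8, 3, -7, 0.07, 0.0, 0.07]]
```

The left leaf is following. I'll carry on.

>>> step_arm:
  rows:
    - [7, 3, -6, 0.07, 0, 0.07, 0]
    - [14, 6, -14, 0.14, 0, 0.14, 0]
    - [21, 11, -20, 0.21, 0, 0.21, 0]
    - [28, 16, -27, 0.28, 0, 0.28, 0]
    - [34, 23, -33, 0.34, 0, 0.36, 0]

```text
t: 16.35
ee_pos: [491.1, 85.0, 121.7]
orientation: [3.132, 0.772, 2.268]
force: [12.5, -3.6, -4.0]
opening: 25.3
finger_force: 63.1
```

>>> step_arm:
  rows:
    - [8, 3, -7, 0.07, 0, 0.07, 0]
    - [15, 6, -14, 0.14, 0, 0.14, 0]
    - [22, 11, -21, 0.21, 0, 0.22, 0]
    - [28, 17, -28, 0.28, 0, 0.29, 0]
    - [35, 23, -34, 0.35, 0, 0.36, 0]

```text
t: 16.85
ee_pos: [477.8, 136.6, 121.7]
orientation: [3.133, 0.77, 1.767]
force: [14.8, -6.1, -0.5]
opening: 25.1
finger_force: 63.3
```

```bash
timeout 280 python3 - <<'E'
from bolt import *
rec(); print(ldoor(1.5,.8)[0],read_state()['force'])
plan([ldoor(f,.8) for f in (1.55,1.6,1.65,1.7,1.73)])
E
```

```text
q [-0.17, 0.772, -0.898, 1.866, 1.002, 1.637, -1.324] p [477.8 136.6 121.7] o [3.133 0.77  1.767]
[477.37166494 136.4986575  121.5854411 ] [14.75898541 -6.08604391 -0.54713715]
call [[4, 1, -4, 0.04, 0.0, 0.03], [8, 2, -7, 0.07, 0.0, 0.07], [11, 4, -11, 0.11, 0.0, 0.1], [15, 6, -14, 0.14, 0.0, 0.14], [17, 7, -16, 0.16, 0.0, 0.16]]
```

>>> step_arm:
  rows:
    - [4, 1, -4, 0.04, 0, 0.03, 0]
    - [8, 2, -7, 0.07, 0, 0.07, 0]
    - [11, 4, -11, 0.11, 0, 0.1, 0]
    - [15, 6, -14, 0.14, 0, 0.14, 0]
    - [17, 7, -16, 0.16, 0, 0.16, 0]

```text
t: 17.35
ee_pos: [480.5, 160.5, 121.7]
orientation: [3.136, 0.769, 1.545]
force: [9.4, -4.6, 2.1]
opening: 25.3
finger_force: 64.0
```

>>> step_arm:
  rows:
    - [0, 0, 0, 0, 0, 0, 0]
    - [0, 0, 0, 0, 0, 0, 85]
    - [0, 0, 0, 0, 0, 0, 85]
    - [0, 0, 0, 0, 0, 0, 85]
    - [0, 0, 0, 0, 0, 0, 85]

```text
t: 17.85
ee_pos: [478.4, 162.4, 121.1]
orientation: [3.141, 0.766, 1.552]
force: [-0.7, 0.6, -0.2]
opening: 81.6
finger_force: 0.0
```

```bash
timeout 280 python3 - <<'E'
from bolt import *
rec(); s=read_state(); print(s['force'],s['opening']); p=s['ee_pos'];T=R.from_euler('xyz',s['orientation']).as_matrix()
h=np.array([np.cos(A0-1.73),np.sin(A0-1.73),0])
W=[(p-60*h+[0,0,35],T),(p-100*h+[0,0,120],T)]; run(s['qpos'],W); plan(W)
E
```

```text
q [-0.208, 0.831, -0.855, 1.709, 0.885, 1.715, -1.41] p [478.4 162.4 121.1] o [3.141 0.766 1.552]
[-0.72270575  0.61963821 -0.18916119] 81.58799234380099
0 [-0.3, 0.85, -0.85, 1.55, 0.86, 1.82, -1.37] err 0.0 0.0 margin 0.03
1 [-0.45, 0.73, -0.69, 1.42, 0.73, 1.85, -1.23] err 14.8 0.04 margin -0.0
call [[10, 0, -33, 0.0, 0.0, 0.0], [19, 1, -67, 0.0, 0.0, 0.0], [9, 1, -96, 0.0, 0.0, 0.0], [-1, 1, -126, 0.0, 0.0, 0.0], [-11, 1, -156, 0.0, 0.0, 0.0]]
```

>>> step_arm:
  rows:
    - [5, 0, -17, 0, 0, 0, 85]
    - [10, 0, -33, 0, 0, 0, 85]
    - [15, 1, -50, 0, 0, 0, 85]
    - [19, 1, -67, 0, 0, 0, 85]
    - [14, 1, -85, 0, 0, 0, 85]

```text
t: 18.35
ee_pos: [480.4, 232.1, 172.4]
orientation: [-3.14, 0.766, 1.554]
force: [1.6, -0.1, 0.3]
opening: 85.1
finger_force: 0.0
```

```bash
timeout 280 python3 - <<'E'
from bolt import *
rec(); s=read_state(); print(s['force'])
c=camera("top"); im=c["image"].astype(int)
cv2.imwrite("pics/final.png",c["image"][:,:,::-1])
def chk(name,pts): 
    for p in pts:
        u=proj(c,Wc(p))[0]; r,k=int(round(u[1])),int(round(u[0])); print(name,p,(k,r),im[r,k].tolist())
# leaf top edge sampled for several angles: white top edge vs surroundings
sc=camera("scene"); si=sc["image"].astype(int); cv2.imwrite("pics/finals.png",sc["image"][:,:,::-1])
o=np.array
# catch (orange) location in both views -> right leaf angle
for nm,cc in(("top",c),("scene",sc)):
    I=cc["image"].astype(int); m=((I[...,0]>110)&(I[...,0]>1.8*I[...,1])&(I[...,2]<60)).astype('u1'); n,l,st,ce=cv2.connectedComponentsWithStats(m)
    print(nm,[(st[i].tolist(),ce[i].round(0).tolist()) for i in range(1,n) if st[i,4]>8])
    for f in(1.4,1.6,1.73,1.9):
        print("  R",f,proj(cc,[Wc((-100+np.cos(f)*x-np.sin(f)*y,-161+np.sin(f)*x+np.cos(f)*y,135)) for x,y in[(-34,106)]]).round(0).tolist(),"L grip",proj(cc,[Wc((-100+np.cos(f)*x+np.sin(f)*y,161-np.sin(f)*x+np.cos(f)*y,135)) for x,y in[(-40,-106)]]).round(0).tolist())
    I2=cc["image"].astype(int); m=(I2.max(2)<35).astype('u1'); n,l,st,ce=cv2.connectedComponentsWithStats(m); print("  dark",[(st[i].tolist()) for i in range(1,n) if 60<st[i,4]<1500 and 200<ce[i][0]<480 and 150<ce[i][1]<400])
a,b=cv2.imread("pics/top0.png"),c["image"][:,:,::-1]
from numpy import abs as ab
for nm,cc in(("teal",None),):
  for pic,II in(("top0",cv2.imread("pics/top0.png")[:,:,::-1].astype(int)),("topN",im),("scene0",cv2.imread("pics/scene0.png")[:,:,::-1].astype(int)),("sceneN",si)):
    m=(II[...,1]>1.8*II[...,0])&(II[...,2]>1.6*II[...,0])&(II[...,1]>90); y,x=np.nonzero(m); print(pic,"teal",len(x),x.mean().round(1),y.mean().round(1))
E
```

```text
q [-0.339, 0.806, -0.814, 1.554, 0.808, 1.815, -1.36] p [480.4 232.1 172.4] o [-3.14   0.766  1.554]
[ 1.58451437 -0.11666835  0.25412595]
top []
  R 1.4 [[427.0, 297.0]] L grip [[279.0, 322.0]]
  R 1.6 [[435.0, 293.0]] L grip [[269.0, 321.0]]
  R 1.73 [[440.0, 290.0]] L grip [[263.0, 319.0]]
  R 1.9 [[445.0, 285.0]] L grip [[256.0, 315.0]]
  dark []
scene [([340, 401, 12, 9, 21], [346.0, 406.0])]
  R 1.4 [[333.0, 387.0]] L grip [[217.0, 245.0]]
  R 1.6 [[343.0, 394.0]] L grip [[213.0, 236.0]]
  R 1.73 [[350.0, 398.0]] L grip [[213.0, 230.0]]
  R 1.9 [[361.0, 402.0]] L grip [[213.0, 221.0]]
  dark [[330, 375, 30, 32, 420]]
top0 teal 3076 111.7 204.6
topN teal 5499 89.0 199.1
scene0 teal 891 370.0 188.9
sceneN teal 2045 304.0 89.1
```

```bash
timeout 280 python3 - <<'E'
from bolt import *
s0,sN=[cv2.imread(f"pics/{n}.png")[:,:,::-1].astype(int) for n in("scene0","finals")]
for I in(s0,sN):
    J=I[160:230,340:400]; m=(J[...,1]>1.8*J[...,0])&(J[...,1]>90); y,x=np.nonzero(m); print("teal",len(x),x.mean(),y.mean())
    J=I[225:270,405:455]; m=(J.max(2)<75); y,x=np.nonzero(m); print("pumice area diff",len(x),x.mean(),y.mean())
c=camera("wrist"); I=c["image"].astype(int)
m=((I.max(2)<45)&(np.arange(480)[:,None]<330)).astype('u1'); n,l,st,ce=cv2.connectedComponentsWithStats(m); print([s.tolist() for s in st[1:] if s[4]>500])
for f in(1.5,1.6,1.7,1.8):
    print(f,proj(c,[Wc((-100+np.cos(f)*x+np.sin(f)*y,161-np.sin(f)*x+np.cos(f)*y,135)) for x,y in[(-48,-93),(-48,-119)]]).round(0).tolist())
E
```

```text
teal 891 29.98877665544332 28.92480359147026
pumice area diff 350 23.694285714285716 28.02
teal 891 30.005611672278338 28.94388327721661
pumice area diff 290 23.59655172413793 28.24137931034483
[[291, 250, 63, 80, 4517]]
1.5 [[329.0, 291.0], [287.0, 294.0]]
1.6 [[335.0, 284.0], [290.0, 286.0]]
1.7 [[343.0, 277.0], [296.0, 278.0]]
1.8 [[354.0, 270.0], [305.0, 269.0]]
```

```bash
python3 -c "
from workcell import *
print(hand_in())"
```

```text
the job is handed in; nothing more can be done
None
```

I handed the job in at about 18.5 s on the robot's clock: by my measurements both doors stand open at about 1.7 rad, the bolt is fully down, and nothing checked had shifted (teal box and pumice compared before and after, spools seen standing; tub and jars not checked).

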